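# Pack the locked-up models and snap the transport case shut

## Robot

A 6-joint arm with a two-finger parallel gripper is mounted at the origin on a cart in front of the work surface, level with it; the furniture and walls round the work are solid. World frame = base frame: x ahead of the robot, y to its left, z up, the work surface at z = 0. Lengths are in m, angles in rad, forces in N, time in s.
With the tool pointing down it reaches from about 0.375 to 0.9 m from the base axis. Payload 3.1 kg.
Tool frame: the origin (TCP) lies at the very end of the fingers, on their centre line; the grasp point (between the pads) lies 19 mm behind it; x points along the fingers, y is the direction in which the jaws open and shut, and the axes are right-handed (so a half turn about x gives the same grasp; the last joint's range is limited). The gripper opens to 85 mm and grips with 20 to 120 N. Pads are 22 mm wide; open, the fingers measure 114 mm over their backs; the gripper's body (76 mm by 85 mm) begins 54 mm behind the grasp point. The pads swing forward as they close: fully open they stand 13 mm farther back than shut.
Start: joints at [1.085, 0.527, 1.433, -0, 1.181, -0.178], TCP at [0.189, 0.596, 0.231] pointing down, gripper open.
Joint ranges: [-3.08, 3.08], [-0.75, 2.2], [0.22, 2.44], [-1.43, 4.57], [0, 2.65], [-2.85, 2.85]. Speed limits (rad/s): [2.79, 2.79, 3.14, 3.14, 3.14, 3.14].

## Interface

Orientations are given as a rotation vector (axis times angle).
In Python, from station import observe, snapshot, camera_model, job_done gives the robot as it stands. The module is installed in compiled form; this text tells all that it offers.
- The arm moves only by the shell command python3 -m pendant 'ROWS' [FORCE]. ROWS is a JSON object of lists of equal length, an entry for each row: "rotation": the turn, a rotation vector about the tool's x, y, z in rad, a list of three; "slide": the shift along the tool's x, y, z in mm, a list of three; "hand": the finger opening in mm, from 0 to 85.4. A call has 1 to 8 rows; each row shifts and turns the commanded pose from where the row before left it, along the tool's axes as they then stand; what a row does not reach is not made up. A row lasts 1/10 s, in which the tool goes at most 50 mm and 8.59 degrees, less where a joint would pass 70% of its speed; a pose out of reach is approached as far as the arm can. A call is refused whole if a number of a shift passes 50 or a number of a turn 0.15, either way. A call with a gripper value outside its range is refused whole. The fingers move at their own pace and stop on an object; FORCE is the grip in N (left out, the last holds). Time passes only in rows, so rows that do not move let the fingers close. It gives the time, the measured TCP pose, the force and the opening at its end, in the units of the state.
- observe(): the state, without advancing time (a new reading comes with each control period).
- snapshot(name): name is "side" or "top" or "wrist"; returns the picture (384x512x3 uint8, blue, green, red); there is no depth.
- camera_model(name): a dict with "fovy" (degrees; the focal length in pixels is half the picture's height over the tangent of half this angle, whatever the lens; pixels are square), "cx", "cy" (the principal point, pixels), "origin" and "orientation" of the camera in the world. Camera axes: x right, y down, z forward; pixel columns grow to the right and rows downward; lengths in m; the calibration is good to about 2 mm. A picture is of the moment at which its call begins: read the wrist's pose just before it. camera_model takes no time and is no camera call; for the wrist camera it gives the pose at the moment of the call.
- job_done(): hands the job in, once; it reports no verdict.
The state is a dict: "t": time; "joint_positions": joint angles; "qvel": joint speeds; "joint_efforts": joint torques, N m; "eef_pos": TCP position; "orientation": TCP orientation; "contact_force": force on the tool from outside, world axes, zero at the start; "moment": the same for the moment, N m; "gripper_width": finger opening in m.
Only numpy, scipy, OpenCV 4.12 (cv2) and the standard library are available. Lean on these libraries where they do the work, as an engineer would, in place of code of your own. Each camera call takes 0.05 s, during which the arm holds its last target.

## Task

Today's finished plaster models wait in the low grey locker: turn its red key a quarter turn, swing the white access panel right up, and pack every model in the locker into the grey transport case. Then put the blue cover on the case and press it down along every edge until it has clicked fully home all round, and leave the locker shut with its key turned back to locked. Leave the scalpel and the wax block where they lie.

Things in the scene. Friction and masses are not known exactly. Their poses are not given: they have to be found in the camera images.
- locker: Low grey steel box fixed to the worktop, 144 (x) x 250 (y) x 55 mm high, open on top under its panel; origin at the centre of its underside, x points to its hinge (far) side, y along its length, z up. Walls 6 mm thick, floor 4 mm above the underside. 2 or 3 models stand inside, in any of four places in a row along y (56 mm apart, x = 0 to 10 mm).
- panel (a joint): Angle (rad) of the locker's white access panel, a 6 mm plate over the whole top: 0 shut, 1.57 upright, 1.85 fully open (leaning back to the far side). Stiff hinge: it stays at any angle; about 4 N at the knob moves it. Held shut by the cam until the key is turned.
- panel_hinge (a point): Point on the panel's hinge line, in the middle of the locker's far edge, 55 mm above the worktop; the hinge line runs along the locker's y axis. Turns with the panel.
- panel_knob (a point): Centre of the black pull knob's head (22 mm across, 9 mm tall, its top 6.5 mm above this point) on the panel near its front edge; 117 mm in front of the hinge line and 27.5 mm above it when shut, 50 mm to the locker's -y side. Pinched along the locker's y axis it can be carried round the hinge with the gripper kept pointing down.
- key (a joint): Angle (rad) of the red key that stays in the panel's quarter-turn latch: 0 locked, 1.57 unlocked; grows counter-clockwise seen from above (about the panel's outward normal). Below about 1.2 the steel cam under the panel still catches a ledge on the locker. Light friction, about 0.04 N m; stays where it is left.
- key_bow (a point): Centre of the key's red bow, a flat plate 30 long x 8 thick x 20 mm tall (10 mm above and below this point), 28 mm above the panel's underside, on the key's vertical axis; 113 mm in front of the hinge line, 45 mm to the locker's +y side. Its x axis runs along the bow (front to far when locked); pinch it across its y axis.
- case: Open grey transport case fixed to the worktop, outside 103 (x) x 173 (y) x 55 mm high, walls 4 mm, floor 4 mm above the underside; origin at the centre of its underside, z up, y along its length. Holds three models side by side along y (55 mm apart). Four sprung bumps on the long sides, 74 mm either side of the middle, hold the cover.
- cover: Blue snap-fit cover, origin at the centre of its foot, z up; 119 (x) x 189 mm (y) on top, 131 x 201 at the flared foot of its skirt, top face 31 mm above the foot, 0.09 kg. Starts flat on the worktop. The skirt goes round the outside of the case, long side to long side, either way round; the flare guides it if within about 5 mm.
- cover_grip (a point): Centre of the cover's white grip rib, 10 thick (x) x 60 long (y) x 25 mm tall, upright on its top face, 44 mm above the foot. Height over the case's underside: 82 mm when the cover just rests on the bumps, 72 mm when home (plate on the rim). Some 6 to 20 N on the middle of an edge snaps that edge down (more if pushed sideways too).
- cover_near (a point): Middle of the cover's -x long edge, on the top face, 50 mm from the middle (a white strip marks it). 59 mm above the case's underside when home, 69 mm when not yet clicked.
- cover_far (a point): Middle of the cover's +x long edge, as cover_near.
- cover_left (a point): Middle of the cover's +y short edge, on the top face, 85 mm from the middle (white strip); heights as cover_near.
- cover_right (a point): Middle of the cover's -y short edge, as cover_left.
- model_a_mid (a point): Small peach plaster jaw model, 35x40x27 mm (x, y, z), about 0.05 kg; the point is its centre, 13.5 mm above its flat base, z up through the teeth. May be absent (None).
- model_b_mid (a point): Small yellow plaster jaw model, 40x47x30 mm (x, y, z), about 0.05 kg; the point is its centre, 15 mm above its flat base, z up through the teeth. May be absent (None).
- model_c_mid (a point): Small peach with pale teeth plaster jaw model, 37x43x27 mm (x, y, z), about 0.05 kg; the point is its centre, 13.5 mm above its flat base, z up through the teeth. May be absent (None).
- model_d_mid (a point): Small yellow plaster jaw model, 40x46x29 mm (x, y, z), about 0.05 kg; the point is its centre, 14.5 mm above its flat base, z up through the teeth. May be absent (None).
- scalpel: White scalpel, 9x128x6 mm, lying flat, origin under its centre; leave alone.
- wax_block: Pink wax blocks, 36x70x17 mm, origin under the centre; leave alone.

How it is judged:
On the way, in this order (a step that is already met when the one before it is completed fails the run):
1. the key has been turned to unlocked with the panel still shut (value of joint key above 1.2 rad and value of joint panel below 0.2 rad), for 0.1 s.
2. the access panel has been swung right up (value of joint panel above 1.35 rad), for 0.2 s.
3. every model is in the transport case (x of model_a_mid in the frame of case between -0.044 and 0.044 m and y of model_a_mid in the frame of case between -0.08 and 0.08 m and z of model_a_mid in the frame of case between 0 and 0.045 m and x of model_b_mid in the frame of case between -0.044 and 0.044 m and y of model_b_mid in the frame of case between -0.08 and 0.08 m and z of model_b_mid in the frame of case between 0 and 0.045 m and x of model_c_mid in the frame of case between -0.044 and 0.044 m and y of model_c_mid in the frame of case between -0.08 and 0.08 m and z of model_c_mid in the frame of case between 0 and 0.045 m and x of model_d_mid in the frame of case between -0.044 and 0.044 m and y of model_d_mid in the frame of case between -0.08 and 0.08 m and z of model_d_mid in the frame of case between 0 and 0.045 m), for 0.2 s.
4. the cover is pressed fully home along all four edges, over the models (all of step 3 and z of cover_near in the frame of case between 0.055 and 0.0615 m and z of each of cover_far, cover_left, cover_right in the frame of case below 0.0615 m and horizontal distance between cover_grip and case below 0.008 m), for 0.3 s.
At the end, for the whole second after the job is handed in: Every model lies inside the transport case; the cover is clicked home (each edge's middle at most 61.5 mm above the case's underside, home being 59, and centred within 8 mm); the locker's panel is shut (under 0.06 rad) and its key back at locked (under 0.25 rad); all at rest (all of step 4 and value of joint panel below 0.06 rad and value of joint key below 0.25 rad and linear speed of cover below 0.02 m/s and velocity of joint panel below 0.05 rad/s); the robot touches nothing.
It fails at once if the scalpel is moved more than 4 cm (distance of scalpel from where it was at the start of the episode above 0.04 m).
It fails at once if the wax block is moved more than 4 cm (distance of wax_block from where it was at the start of the episode above 0.04 m).
Of model_a, model_b, model_c, model_d only 2 to 3 are there at a start; the rules pass over those that are not, and their reading is None.
At some moment in a run one of cover may be knocked a few centimetres aside while the robot is not near it.
Once in a run the grip may slacken for a moment while it holds something.
It also fails if it takes over 208 s, if anything falls off the work surface, if the arm or the gripper's body presses on something with over 40 N, if the wrist force passes 120 N, or if a joint passes its speed limit or range.

## Working session

There is one attempt and no reset: what is moved stays moved. The work goes in short steps, Python scripts to look and compute and a shell command to move; the robot and the scene stay as the last step left them, time stands still between calls to the robot, and variables do not carry over. Pictures are saved under pics/ and viewed, and the job is handed in when it is done.

```bash
mkdir -p pics; ls; python3 - <<'E'
from station import *
import cv2
s=observe();print(s)
for n in("side","top","wrist"):
    print(n,camera_model(n)); cv2.imwrite(f"pics/{n}0.png",snapshot(n))
E
```

```text
pics
{'t': 0.0, 'joint_positions': array([ 1.08450132e+00,  5.28448036e-01,  1.43391466e+00, -9.38172971e-06,
        1.18140901e+00, -1.78507775e-01]), 'qvel': array([ 4.49243229e-04, -4.09087108e-05,  9.89939539e-04, -1.75794989e-03,
       -1.03432539e-04, -2.12585724e-03]), 'joint_efforts': array([ 2.27693145e-04, -4.42353559e+01, -1.78023541e+01, -2.01222524e-04,
        8.51105258e-03, -7.64421806e-07]), 'eef_pos': array([0.18897877, 0.59498411, 0.23034084]), 'orientation': array([ 0.23995809,  1.55796809, -0.24320883]), 'contact_force': array([0.56567805, 0.67769238, 0.17580291]), 'moment': array([ 0.00626343,  0.04714025, -0.02941089]), 'gripper_width': 0.0854891129308401}
side {'fovy': 53.122268400321, 'cx': 258.6624970665947, 'cy': 192.43508151886422, 'origin': array([ 0.04902515, -0.62453955,  0.55821964]), 'orientation': array([-1.98925435,  0.61435962, -0.35756485])}
top {'fovy': 51.10363259907084, 'cx': 267.24077136753976, 'cy': 187.36602815947649, 'origin': array([0.39198596, 0.13918832, 0.94238076]), 'orientation': array([-2.13830941,  2.13798384, -0.20017498])}
wrist {'fovy': 68.59456183331311, 'cx': 258.47943439166556, 'cy': 195.14853567725538, 'origin': array([0.1159516 , 0.61790368, 0.3729273 ]), 'orientation': array([2.32454561, 1.70167651, 0.25906008])}
```

View pics/top0.png

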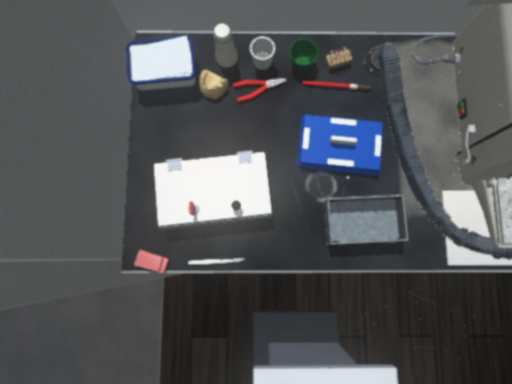

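View pics/side0.png

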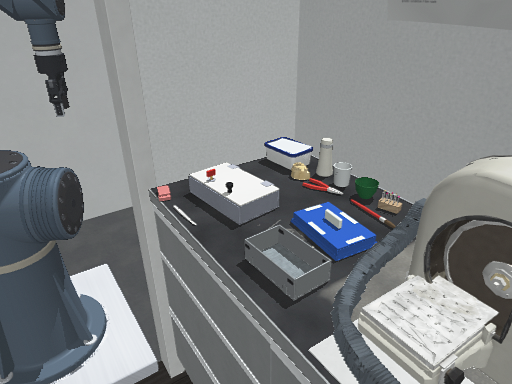

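View pics/wrist0.png

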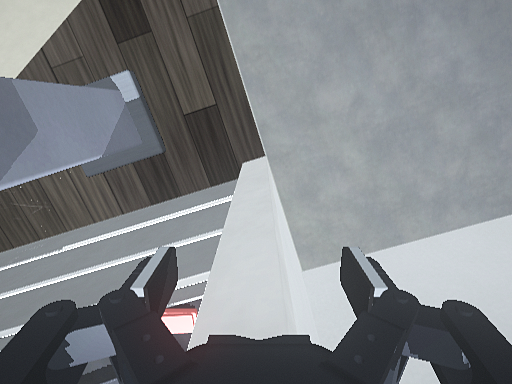

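```bash
cat > h.py <<'E'
import numpy as np, cv2
from station import *
from scipy.spatial.transform import Rotation as R
def ray(cm,u,v):
    f=192/np.tan(np.radians(cm['fovy']/2))
    d=np.array([(u-cm['cx'])/f,(v-cm['cy'])/f,1.])
    return np.array(cm['origin']),R.from_rotvec(cm['orientation']).as_matrix()@d
def onz(cm,u,v,z):
    o,d=ray(cm,u,v); return o+d*(z-o[2])/d[2]
def proj(cm,p):
    f=192/np.tan(np.radians(cm['fovy']/2))
    q=R.from_rotvec(cm['orientation']).as_matrix().T@(np.array(p)-cm['origin'])
    return np.array([cm['cx']+f*q[0]/q[2],cm['cy']+f*q[1]/q[2]])
def tri(c1,p1,c2,p2):
    o1,d1=ray(c1,*p1);o2,d2=ray(c2,*p2)
    A=np.stack([d1,-d2],1);t=np.linalg.lstsq(A,o2-o1,rcond=None)[0]
    a=o1+t[0]*d1;b=o2+t[1]*d2
    return (a+b)/2,np.linalg.norm(a-b)
def delta(pos,down_yaw=None,Rt=None):
    """tool-axis slide (mm) and rotvec from present measured pose to pos / tool y direction yaw"""
    s=observe();R0=R.from_rotvec(s['orientation']).as_matrix()
    out=R0.T@(np.array(pos)-s['eef_pos'])*1000
    rv=None
    if down_yaw is not None:
        x=np.array([0,0,-1.]);y=np.array([np.cos(down_yaw),np.sin(down_yaw),0])
        if y@R0[:,1]<0:y=-y
        Rt=np.stack([x,y,np.cross(x,y)],1)
        rv=(R.from_matrix(R0.T@Rt)).as_rotvec()
    return out.round(1),rv
def axes():
    s=observe();return s['eef_pos'].round(4),R.from_rotvec(s['orientation']).as_matrix().round(3)
def snap(n,name,scale=1,crop=None):
    cm=camera_model(n);im=snapshot(n)
    o=im if crop is None else im[crop[1]:crop[3],crop[0]:crop[2]]
    if scale!=1:o=cv2.resize(o,None,fx=scale,fy=scale,interpolation=cv2.INTER_CUBIC)
    cv2.imwrite(f"pics/{name}.png",o);return im,cm
E
python3 - <<'E'
from h import *
print(axes())
im=cv2.imread('pics/top0.png')
o=cv2.resize(im[90:285,110:420],None,fx=2.55,fy=2.55,interpolation=cv2.INTER_CUBIC);cv2.imwrite('pics/top0z.png',o)
im=cv2.imread('pics/side0.png')
o=cv2.resize(im[130:310,140:410],None,fx=2.9,fy=2.9,interpolation=cv2.INTER_CUBIC);cv2.imwrite('pics/side0z.png',o)
E
```

```text
(array([0.1891, 0.5951, 0.2305]), array([[-0.001,  0.303,  0.953],
       [-0.002,  0.953, -0.303],
       [-1.   , -0.002, -0.   ]]))
```

View pics/top0z.png

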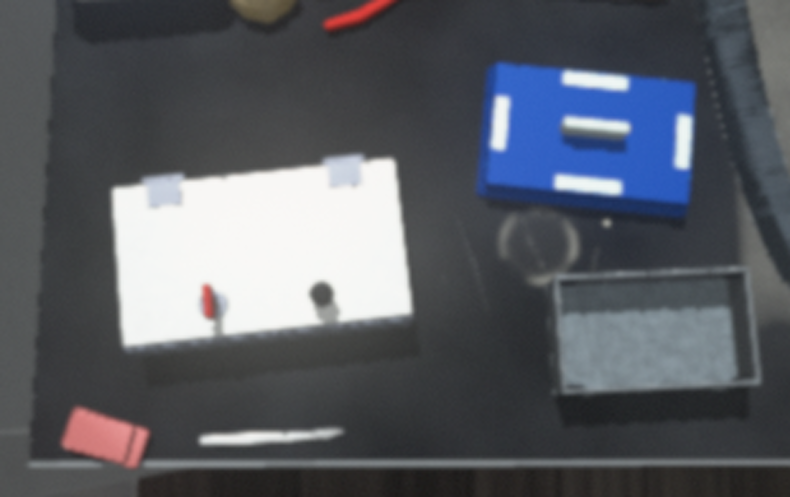

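View pics/side0z.png

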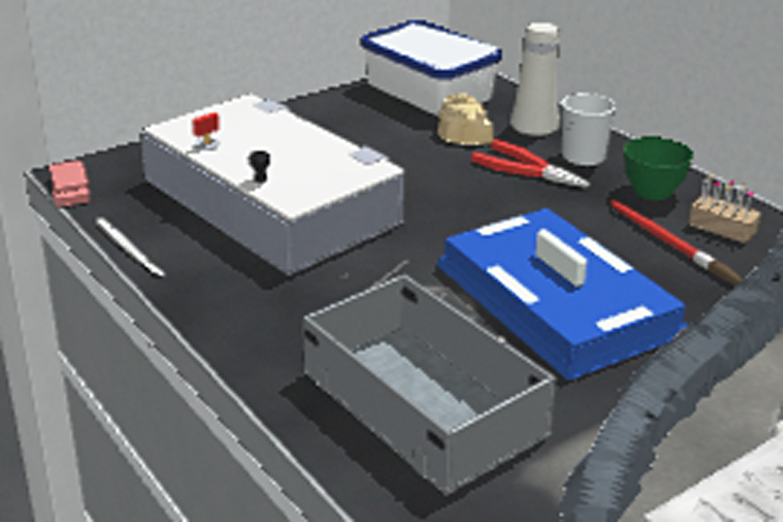

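```bash
python3 - <<'E'
from h import *
cm=camera_model('top');cs=camera_model('side')
g=lambda u,v,z:onz(cm,110+u/2.55,90+v/2.55,z)
def rect(ps,z):
    P=np.array([g(u,v,z) for u,v in ps]);print(P.round(4).tolist());c=P.mean(0)
    # long direction: left edge mid -> right edge mid   (pts TL,TR,BR,BL)
    e=(P[0]+P[3]-P[1]-P[2])/2;f=(P[0]+P[1]-P[2]-P[3])/2
    print('c',c.round(4),'len',np.linalg.norm(e),np.linalg.norm(f),'yaw(y ax)',np.arctan2(-e[0],e[1]),np.arctan2(f[1],f[0]))
rect([(113,187),(395,158),(412,313),(123,347)],.061)
rect([(552,277),(748,268),(760,382),(555,394)],.055)
rect([(491,64),(695,82),(687,206),(484,188)],.031)
print('knob',g(321,293,.0885),'bow',g(209,300,.093))
q=lambda u,v:(140+u/2.9,130+v/2.9); t=lambda u,v:(110+u/2.55,90+v/2.55)
print('knob',tri(cm,t(321,293),cs,q(259,158)))
print('bow',tri(cm,t(209,297),cs,q(206,124)))
print('rib',tri(cm,t(596,125),cs,q(561,246)))
for p in [(199,440),(343,432)]:print('scal',g(*p,0.003))
for p in [(62,440),(80,407),(148,432),(133,467)]:print('wax',g(*p,0.017))
E
```

```text
[[0.5995, 0.3792, 0.061], [0.6265, 0.1313, 0.061], [0.4884, 0.1166, 0.061], [0.4591, 0.3641, 0.061]]
c [0.5434 0.2478 0.061 ] len 0.2493011457408821 0.14002483183710915 yaw(y ax) 0.11316875215722542 0.10653709699015014
[[0.5208, -0.0065, 0.055], [0.529, -0.1798, 0.055], [0.4293, -0.1843, 0.055], [0.4192, -0.0064, 0.055]]
c [ 0.4746 -0.0942  0.055 ] len 0.17584198739906293 0.10070000432466218 yaw(y ax) 0.05218105885584713 0.021861353253744976
[[0.7252, 0.0414, 0.031], [0.7084, -0.1491, 0.031], [0.59, -0.1358, 0.031], [0.6064, 0.0497, 0.031]]
c [ 0.6575 -0.0485  0.031 ] len 0.18871091218254282 0.1190705476413749 yaw(y ax) -0.08817347643705233 -0.09102528061263059
knob [0.50220576 0.19365076 0.0885    ] bow [0.49568333 0.28641258 0.093     ]
knob (array([0.50230704, 0.19413771, 0.08425606]), np.float64(0.0009884819004889241))
bow (array([0.49768508, 0.28871628, 0.08435319]), np.float64(0.003498705644293419))
rib (array([ 0.65870621, -0.04952201,  0.05556443]), np.float64(0.0007356469954869412))
scal [0.37999835 0.30706707 0.003     ]
scal [0.38692526 0.17772854 0.003     ]
wax [0.38033432 0.42536227 0.017     ]
wax [0.40915955 0.41102658 0.017     ]
wax [0.38720648 0.34987366 0.017     ]
wax [0.35686537 0.36179934 0.017     ]
```

```bash
python3 -m pendant '{"rotation":[[0,0,0],[0,0,0],[0,0,0],[0,0,0],[0,0,0],[0,0,0]],"slide":[[-8,-38.5,14],[-8,-38.5,14],[-8,-38.5,14],[-8,-38.5,14],[-8,-38.5,14],[-8,-38.5,14]],"hand":[50,50,50,50,50,50]}' 30; python3 -c "
from h import *
print(axes(),delta((.4985,.287,.16),1.681))"
```

```text
t: 0.75
eef_pos: [0.199, 0.3483, 0.2794]
orientation: [0.241, 1.557, -0.241]
contact_force: [0.4, -0.3, 0.1]
gripper_width: 0.05
(array([0.199 , 0.3483, 0.2794]), array([[-0.   ,  0.302,  0.953],
       [-0.   ,  0.953, -0.302],
       [-1.   , -0.   ,  0.   ]])) (array([119.4,  32.1, 304. ]), array([-4.17308945e-01, -1.22657085e-05,  4.59277807e-04]))
```

```bash
python3 -m pendant '{"rotation":[[0,0,0],[0,0,0],[0,0,0],[0,0,0],[0,0,0],[0,0,0],[0,0,0]],"slide":[[8,4.6,40],[8,4.6,40],[8,4.6,40],[8,4.6,40],[8,4.6,40],[8,4.6,40],[0,0,0]],"hand":[50,50,50,50,50,50,50]}'; python3 -m pendant '{"rotation":[[-0.14,0,0],[-0.14,0,0],[-0.137,0,0],[0,0,0]],"slide":[[0,0,0],[0,0,0],[0,0,0],[0,0,0]],"hand":[50,50,50,50]}'; python3 -c "
from h import *
print(axes(),delta((.4985,.287,.16),1.681));cm=camera_model('wrist');print(cm);snap('wrist','w1')
for p in [(.4985,.287,.083),(.503,.194,.0825)]:print(proj(cm,p))
"
```

```text
t: 1.45
eef_pos: [0.4417, 0.3025, 0.2302]
orientation: [0.245, 1.554, -0.244]
contact_force: [-0.7, 0.2, -0.5]
gripper_width: 0.0502
t: 1.85
eef_pos: [0.4355, 0.3036, 0.2312]
orientation: [-0.086, 1.57, 0.086]
contact_force: [0.1, 0.6, -0.1]
gripper_width: 0.0501
(array([0.4355, 0.3036, 0.2312]), array([[-0.001, -0.109,  0.994],
       [-0.   ,  0.994,  0.109],
       [-1.   , -0.   , -0.001]])) (array([ 71.1, -23.4,  60.8]), array([-0.00089552, -0.00108741,  0.0001878 ]))
{'fovy': 68.59456183331311, 'cx': 258.47943439166556, 'cy': 195.14853567725538, 'origin': array([0.3593331 , 0.29447248, 0.3737281 ]), 'orientation': array([1.94704227, 2.1735699 , 0.33279906])}
[238.9017366  233.78654617]
[156.4591132  228.92767706]
```

View pics/w1.png

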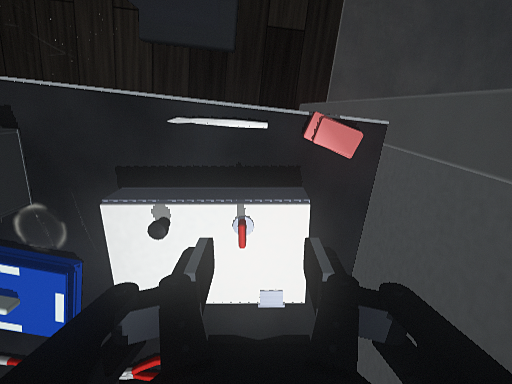

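```bash
python3 -c "
from h import *
cm=camera_model('wrist');im=cv2.imread('pics/w1.png').astype(int)
m=(im[...,2]>120)&(im[...,1]<60)&(im[...,0]<60);m[:200]=0;m[260:]=0;m[:,:225]=0;m[:,260:]=0
v,u=np.nonzero(m);print(u.min(),u.max(),v.min(),v.max(),u.mean(),v.mean())
t=m[v.min()+0]
for vv in (222,228,234,240,246):print(vv,np.nonzero(m[vv])[0])
print(onz(cm,u.mean(),v.mean(),.09),onz(cm,158,229,.089))
print(delta((.4985,.289,.068),1.681),observe()['joint_positions'])
"
```

```text
239 244 225 247 239.64 238.24
222 []
228 [239]
234 [239]
240 [239]
246 [240 244]
[0.50061986 0.28836606 0.09      ] [0.49963029 0.19780311 0.089     ]
(array([163.2, -21.3,  61. ]), array([-0.0033977 , -0.00080883,  0.00012047])) [ 3.98070088e-01  4.01872959e-01  1.66714043e+00  1.31419039e-04
  1.07338882e+00 -1.27959497e+00]
```

```bash
python3 -m pendant '{"rotation":[[0,0,0],[0,0,0],[0,0,0],[0,0,0],[0,0,0],[0,0,0],[0,0,0],[0,0,0]],"slide":[[20,-10.5,30],[20,-10.5,31],[25,0,0],[25,0,0],[25,0,0],[25,0,0],[23,0,0],[0,0,0]],"hand":[40,40,40,40,40,40,40,40]}'; python3 -c "
from h import *
print(axes(),delta((.4985,.289,.068),1.681));cm=camera_model('wrist');snap('wrist','w2')"
```

```text
t: 2.7
eef_pos: [0.4968, 0.2887, 0.0655]
orientation: [-0.086, 1.576, 0.083]
contact_force: [-1.0, -0.8, 0.1]
gripper_width: 0.0398
(array([0.4968, 0.2887, 0.0655]), array([[-0.007, -0.107,  0.994],
       [-0.002,  0.994,  0.107],
       [-1.   , -0.002, -0.007]])) (array([-2.5,  0.2,  1.8]), array([-0.0032112 , -0.00692219,  0.00155985]))
```

View pics/w2.png

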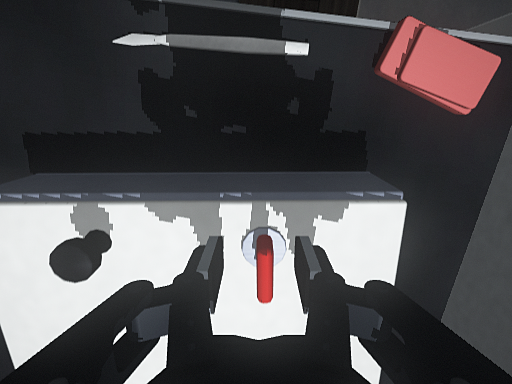

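```bash
python3 -m pendant '{"rotation":[[0,0,0],[0,0,0],[0,0,0],[0,0,0],[0,0,0]],"slide":[[0,0,0],[0,0,0],[0,0,0],[0,0,0],[0,0,0]],"hand":[0,0,0,0,0]}' 40; python3 -c "
from h import *
cm=camera_model('wrist');snap('wrist','w3')
print(axes())"
```

```text
t: 3.25
eef_pos: [0.5001, 0.2917, 0.07]
orientation: [-0.082, 1.566, 0.088]
contact_force: [-0.6, 6.5, -0.1]
gripper_width: 0.0069
(array([0.5002, 0.2917, 0.07  ]), array([[ 0.003, -0.108,  0.994],
       [ 0.004,  0.994,  0.108],
       [-1.   ,  0.004,  0.004]]))
```

View pics/w3.png

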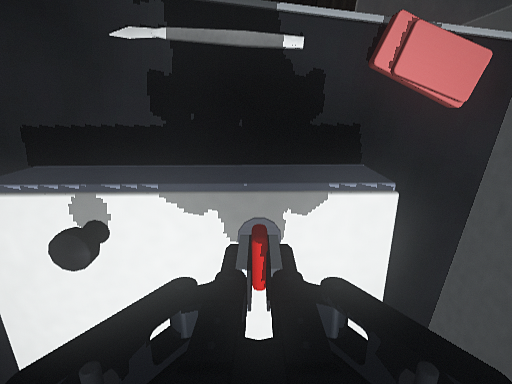

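```bash
python3 -m pendant '{"rotation":[[0,0,0],[-0.1,0,0],[-0.1,0,0],[-0.1,0,0],[-0.1,0,0],[-0.1,0,0],[-0.1,0,0],[-0.1,0,0]],"slide":[[0,2.5,0],[0,0,0],[0,0,0],[0,0,0],[0,0,0],[0,0,0],[0,0,0],[0,0,0]],"hand":[0,0,0,0,0,0,0,0]}'; python3 -c "
from h import *
s=observe();print(axes(),s['moment'],s['joint_positions'])"
```

```text
t: 4.1
eef_pos: [0.4991, 0.294, 0.0699]
orientation: [-0.631, 1.473, 0.636]
contact_force: [-1.9, 6.5, 3.1]
gripper_width: 0.0075
(array([0.4991, 0.294 , 0.0699]), array([[ 0.001, -0.725,  0.689],
       [ 0.004,  0.689,  0.725],
       [-1.   ,  0.002,  0.004]])) [ 1.10621665  0.46550411 -0.00409082] [ 0.33781667  0.69288649  1.67535786  0.00455764  0.77076988 -2.04735288]
```

```bash
python3 -m pendant '{"rotation":[[-0.1,0,0],[-0.1,0,0],[-0.1,0,0],[-0.1,0,0],[-0.1,0,0],[-0.1,0,0],[-0.1,0,0],[0,0,0]],"slide":[[0,0,0],[0,0,0],[0,0,0],[0,0,0],[0,0,0],[0,0,0],[0,0,0],[0,0,0]],"hand":[0,0,0,0,0,0,0,0]}'; python3 -c "
from h import *
s=observe();print(axes(),s['moment'],s['joint_positions']);snap('wrist','w4')"
```

```text
t: 4.9
eef_pos: [0.4969, 0.295, 0.0699]
orientation: [-1.158, 1.236, 1.167]
contact_force: [-7.1, 10.3, 4.8]
gripper_width: 0.007
(array([0.4969, 0.295 , 0.0699]), array([[-0.002, -0.998,  0.062],
       [ 0.005,  0.062,  0.998],
       [-1.   ,  0.003,  0.005]])) [ 1.75292109  1.01323297 -0.03826187] [ 0.33957351  0.6924123   1.67688201  0.00773862  0.77297599 -2.74511707]
```

View pics/w4.png

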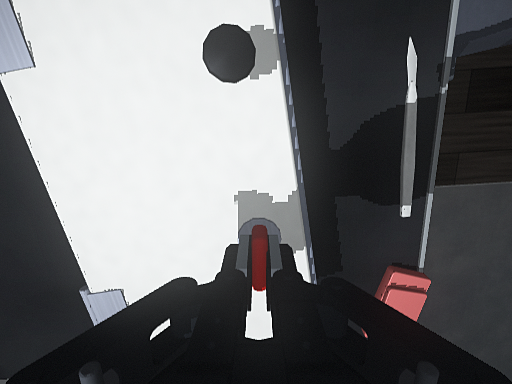

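```bash
python3 -m pendant '{"rotation":[[0,0,0],[0,0,0],[0,0,0],[0,0,0],[0,0,0],[0.14,0,0],[0.14,0,0],[0.14,0,0]],"slide":[[0,0,0],[0,0,0],[0,0,0],[-25,0,0],[-30,0,0],[-20,0,0],[0,0,0],[0,0,0]],"hand":[45,45,45,45,45,45,45,45]}';python3 -m pendant '{"rotation":[[0.14,0,0],[0.14,0,0],[0.14,0,0],[0.14,0,0],[0.14,0,0],[0.14,0,0],[0.14,0,0],[0,0,0]],"slide":[[0,0,0],[0,0,0],[0,0,0],[0,0,0],[0,0,0],[0,0,0],[0,0,0],[0,0,0]],"hand":[45,45,45,45,45,45,45,45]}'; python3 -c "
from h import *
s=observe();print(axes(),delta((.503,.196,.09),1.681));im,cm=snap('wrist','w5');print(cm['origin'],proj(cm,(.503,.196,.0825)));snap('top','t5',2.55,(110,90,420,285))"
```

```text
t: 5.75
eef_pos: [0.5001, 0.2916, 0.1445]
orientation: [-0.843, 1.399, 0.842]
contact_force: [-0.3, -0.9, -0.3]
gripper_width: 0.0455
t: 6.55
eef_pos: [0.4995, 0.2914, 0.1433]
orientation: [-0.086, 1.569, 0.085]
contact_force: [-0.4, -1.2, 0.2]
gripper_width: 0.045
(array([0.4995, 0.2914, 0.1433]), array([[ 0.   , -0.108,  0.994],
       [-0.   ,  0.994,  0.108],
       [-1.   , -0.   ,  0.   ]])) (array([ 53.4, -95.2,  -6.8]), array([-0.00158103,  0.00013005,  0.00026339]))
[0.42304976 0.28226471 0.28579328] [135.36107676 202.25043421]
```

View pics/w5.png

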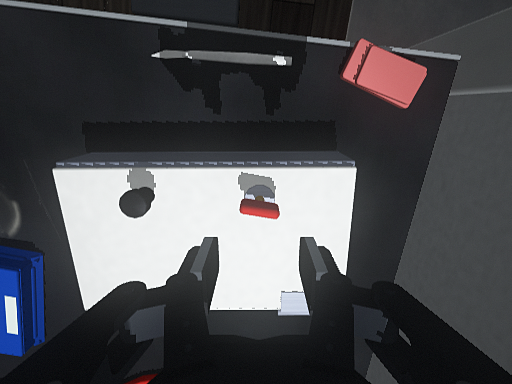

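View pics/t5.png

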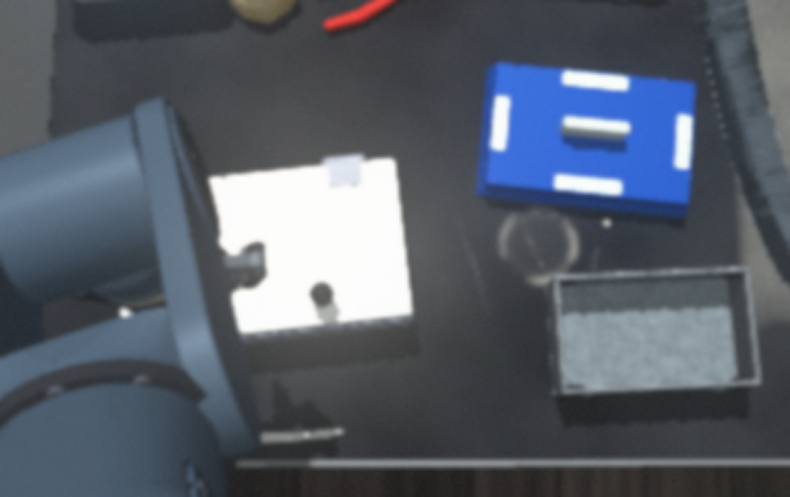

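```bash
python3 -m pendant '{"rotation":[[0,0,0],[0,0,0],[0,0,0],[0,0,0],[0,0,0],[0,0,0],[0,0,0],[0,0,0]],"slide":[[0,-48,-3],[0,-47,-3],[30,0,0],[30,0,0],[17,0,0],[0,0,0],[0,0,0],[0,0,0]],"hand":[45,45,45,45,45,45,45,45]}'; python3 -c "
from h import *
s=observe();print(axes());im,cm=snap('wrist','w6');
a=np.linspace(0,1.68,25)+.2309;p=np.stack([-np.sin(a),-np.cos(a)],1)*120.2;print(np.diff(p,axis=0).round(1).tolist())"
```

```text
t: 7.45
eef_pos: [0.5044, 0.197, 0.0674]
orientation: [-0.086, 1.567, 0.087]
contact_force: [-0.5, -1.0, -0.2]
gripper_width: 0.045
(array([0.5044, 0.197 , 0.0674]), array([[ 0.002, -0.11 ,  0.994],
       [ 0.   ,  0.994,  0.11 ],
       [-1.   ,  0.   ,  0.002]]))
[[-8.1, 2.2], [-7.9, 2.8], [-7.7, 3.3], [-7.5, 3.9], [-7.2, 4.4], [-6.9, 4.9], [-6.5, 5.3], [-6.1, 5.8], [-5.7, 6.2], [-5.3, 6.6], [-4.8, 6.9], [-4.3, 7.2], [-3.8, 7.5], [-3.2, 7.8], [-2.7, 8.0], [-2.1, 8.1], [-1.5, 8.3], [-1.0, 8.4], [-0.4, 8.4], [0.2, 8.4], [0.8, 8.4], [1.4, 8.3], [2.0, 8.2], [2.5, 8.0]]
```

View pics/w6.png

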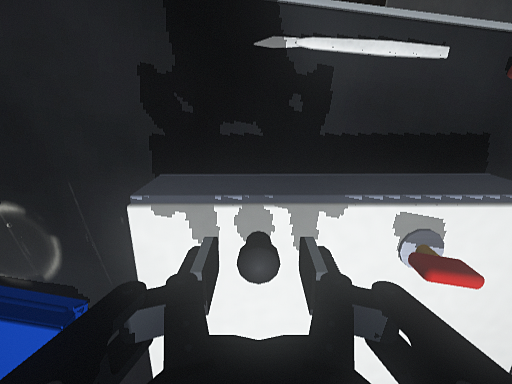

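Knob centred between the pads (258,258), key lies across (450,268), i.e. unlocked. Close on it and lift.

```bash
python3 -m pendant '{"rotation":[[0,0,0],[0,0,0],[0,0,0],[0,0,0],[0,0,0]],"slide":[[0,0,0],[0,0,0],[0,0,0],[0,0,0],[0,0,0]],"hand":[0,0,0,0,0]}' 50; python3 -m pendant '{"rotation":[[0,0,0],[0,0,0],[0,0,0],[0,0,0],[0,0,0],[0,0,0],[0,0,0],[0,0,0]],"slide":[[-8.1,0,2.2],[-7.9,0,2.8],[-7.7,0,3.3],[-7.5,0,3.9],[-7.2,0,4.4],[-6.9,0,4.9],[-6.5,0,5.3],[-6.1,0,5.8]],"hand":[0,0,0,0,0,0,0,0]}';  python3 -c "
from h import *
s=observe();print(axes());im,cm=snap('side','s7',2.9,(140,130,410,310))"
```

```text
t: 8.0
eef_pos: [0.5041, 0.1968, 0.0674]
orientation: [-0.086, 1.567, 0.086]
contact_force: [-1.2, -1.6, 6.8]
gripper_width: 0.0193
t: 8.8
eef_pos: [0.5348, 0.2003, 0.1245]
orientation: [-0.086, 1.572, 0.086]
contact_force: [-1.3, -0.2, -5.9]
gripper_width: 0.0196
(array([0.5348, 0.2003, 0.1245]), array([[-0.003, -0.109,  0.994],
       [-0.   ,  0.994,  0.109],
       [-1.   , -0.   , -0.003]]))
```

View pics/s7.png

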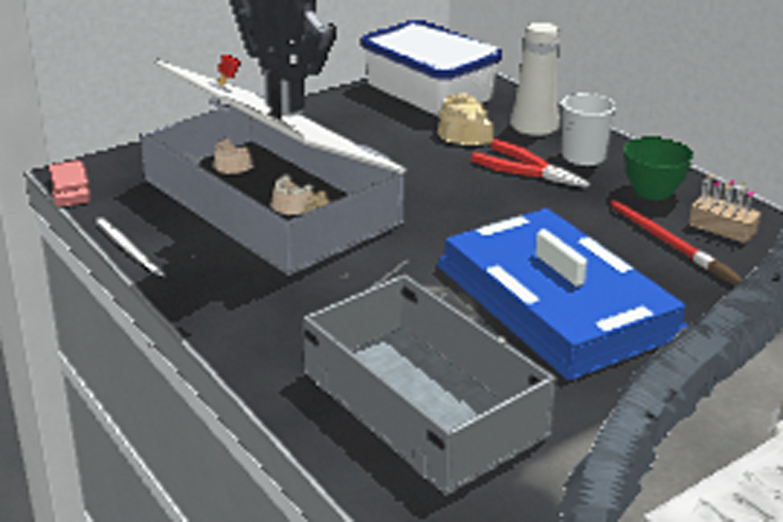

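Panel is lifting, models visible. Continue round the arc.

```bash
python3 -m pendant '{"rotation":[[0,0,0],[0,0,0],[0,0,0],[0,0,0],[0,0,0],[0,0,0],[0,0,0],[0,0,0]],"slide":[[-5.7,0,6.2],[-5.3,0,6.6],[-4.8,0,6.9],[-4.3,0,7.2],[-3.8,0,7.5],[-3.2,0,7.8],[-2.7,0,8],[-2.1,0,8.1]],"hand":[0,0,0,0,0,0,0,0]}';  python3 -m pendant '{"rotation":[[0,0,0],[0,0,0],[0,0,0],[0,0,0],[0,0,0],[0,0,0],[0,0,0],[0,0,0]],"slide":[[-1.5,0,8.3],[-1,0,8.4],[-0.4,0,8.4],[0.2,0,8.4],[0.8,0,8.4],[1.4,0,8.3],[2,0,8.2],[2.5,0,8]],"hand":[0,0,0,0,0,0,0,0]}'; python3 -c "
from h import *
s=observe();print(axes());im,cm=snap('side','s8',2.9,(140,130,410,310))"
```

```text
t: 9.65
eef_pos: [0.5937, 0.2069, 0.1575]
orientation: [-0.086, 1.57, 0.086]
contact_force: [-5.4, -0.3, 2.1]
gripper_width: 0.0192
t: 10.45
eef_pos: [0.6623, 0.2146, 0.1534]
orientation: [-0.085, 1.564, 0.087]
contact_force: [-2.6, 0.7, 4.5]
gripper_width: 0.0195
(array([0.6623, 0.2146, 0.1534]), array([[ 0.005, -0.109,  0.994],
       [ 0.001,  0.994,  0.109],
       [-1.   ,  0.001,  0.005]]))
```

View pics/s8.png

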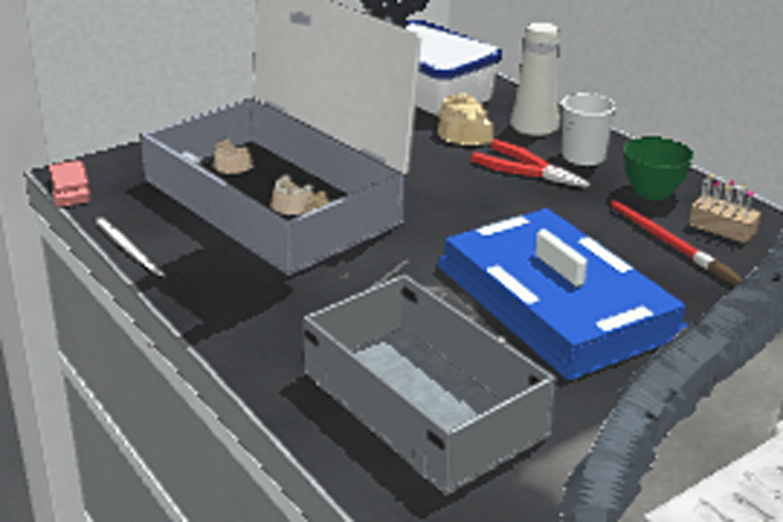

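```bash
python3 -m pendant '{"rotation":[[0,0,0],[0,0,0],[0,0,0],[0,0,0],[0,0,0],[0,0,0],[0,0,0],[0,0,0]],"slide":[[0,0,0],[0,0,0],[0,0,0],[-25,0,0],[-30,0,0],[-30,0,0],[-20,0,0],[0,0,0]],"hand":[45,45,45,45,45,45,45,45]}'; python3 -m pendant '{"rotation":[[0,0,0],[0,0,0],[0,0,0],[0,0,0],[0,0,0],[0,0,0],[0,0,0],[0,0,0]],"slide":[[0,0,-30],[0,0,-40],[0,0,-40],[0,8,-40],[0,8,-40],[0,8,-20],[0,0,0],[0,0,0]],"hand":[75,75,75,75,75,75,75,75]}';python3 -c "
from h import *
s=observe();print(axes());im,cm=snap('wrist','w9');print(cm);snap('top','t9',2.55,(110,90,420,285))"
```

```text
t: 11.3
eef_pos: [0.662, 0.2141, 0.2611]
orientation: [-0.085, 1.561, 0.086]
contact_force: [0.4, 0.2, -0.6]
gripper_width: 0.0448
t: 12.1
eef_pos: [0.4485, 0.2149, 0.2565]
orientation: [-0.087, 1.569, 0.086]
contact_force: [0.5, 0.2, 0.2]
gripper_width: 0.075
(array([0.4485, 0.2149, 0.2565]), array([[ 0.   , -0.11 ,  0.994],
       [-0.   ,  0.994,  0.11 ],
       [-1.   , -0.   , -0.   ]]))
{'fovy': 68.59456183331311, 'cx': 258.47943439166556, 'cy': 195.14853567725538, 'origin': array([0.37209719, 0.20566627, 0.39901181]), 'orientation': array([1.94579219, 2.17342113, 0.33382629])}
```

View pics/w9.png

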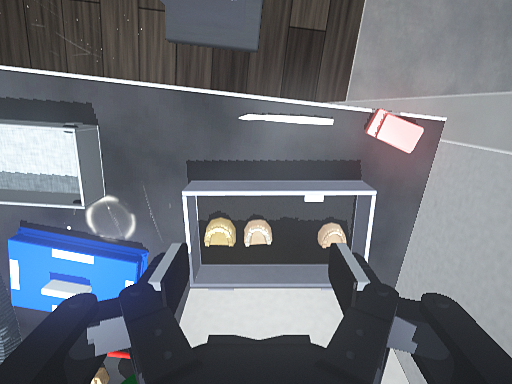

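View pics/t9.png

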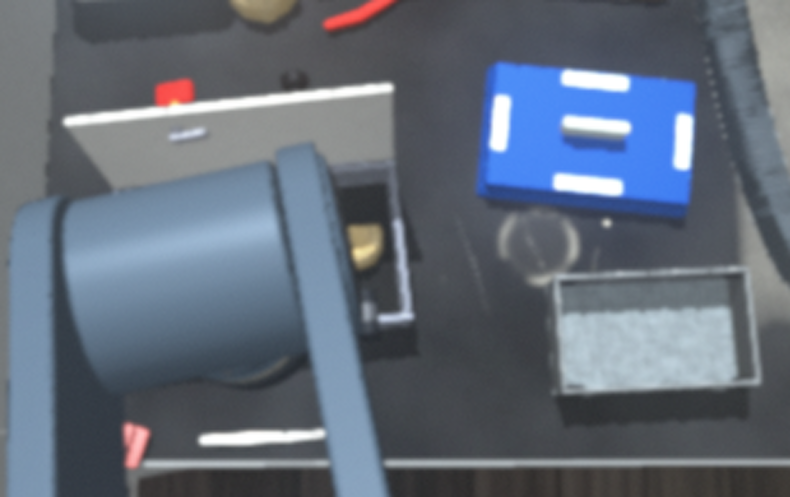

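```bash
cat > models.py <<'E'
from h import *
def find(im,cm,roi,zt=.022):
    h=cv2.cvtColor(im,cv2.COLOR_BGR2HSV);m=((h[...,0]>5)&(h[...,0]<30)&(h[...,1]>40)&(h[...,2]>90)).astype(np.uint8)
    k=np.zeros_like(m);k[roi[1]:roi[3],roi[0]:roi[2]]=1;m*=k
    m=cv2.morphologyEx(m,cv2.MORPH_CLOSE,np.ones((7,7)))
    out=[]
    for c in cv2.findContours(m,cv2.RETR_EXTERNAL,cv2.CHAIN_APPROX_NONE)[0]:
        if cv2.contourArea(c)<150:continue
        P=np.array([onz(cm,u,v,zt)[:2] for u,v in c[:,0]])
        r=cv2.minAreaRect((P*1000).astype(np.float32))
        out.append((r,cv2.boundingRect(c)));print(cv2.boundingRect(c),'rect c',np.round(r[0],1),'size',np.round(r[1],1),'ang',round(r[2],1))
    return out
E
python3 -c "
from models import *
im=cv2.imread('pics/w9.png');cm=camera_model('wrist')
find(im,cm,(195,200,360,262))
cv2.imwrite('pics/w9z.png',cv2.resize(im[180:290,180:390],None,fx=3.7,fy=3.7,interpolation=cv2.INTER_CUBIC))
x=np.array([np.cos(.11),np.sin(.11)]);y=np.array([-x[1],x[0]])
c=np.array([.5434,.2478])
for k in (-84,-28,28,84):print((c+.005*x+k/1000*y).round(4))
"
```

```text
(318, 223, 29, 26) rect c [541.4 330. ] size [38.7 40.4] ang 21.5
(244, 219, 28, 26) rect c [548.4 222.6] size [40.1 40.1] ang 6.3
(204, 217, 32, 30) rect c [554.6 166.9] size [46.5 46.6] ang 6.3
[0.5576 0.1649]
[0.5514 0.2205]
[0.5453 0.2762]
[0.5391 0.3318]
```

View pics/w9z.png

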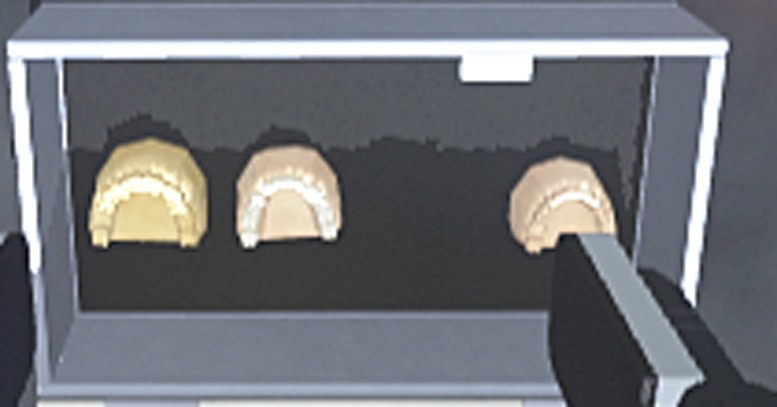

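```bash
python3 -c "
from h import *
cm=camera_model('top');cw=camera_model('wrist');cs=camera_model('side')
for p in [(122,270),(130,150),(137,35)]:print(onz(cm,*p,0))
for p in [(446,118),(398,260)]:print(onz(cw,*p,0))
for p in [(150,190),(297,140)]:print(onz(cs,*p,0))
print(observe()['joint_positions'],delta((.5405,.330,.15),3.25))
"
```

```text
[0.36339841 0.45773428 0.        ]
[0.64664206 0.45569826 0.        ]
[0.94764057 0.45521742 0.        ]
[0.36122407 0.46150996 0.        ]
[0.5832511  0.45298366 0.        ]
[0.35929062 0.44916253 0.        ]
[1.01542525 0.5301834  0.        ]
[ 2.21011498e-01  3.24015449e-01  1.71345883e+00 -2.82628664e-04
  1.10328641e+00 -1.45845705e+00] (array([106.8, 104.7, 102.6]), array([-1.57040408e+00,  5.47895837e-04,  7.95101749e-04]))
```

```bash
python3 -m pendant '{"rotation":[[0.143,0,0],[0.143,0,0],[0.143,0,0],[0.143,0,0],[0.143,0,0],[0.143,0,0],[0.143,0,0],[0.143,0,0]],"slide":[[0,0,0],[0,0,0],[0,0,0],[0,0,0],[0,0,0],[0,0,0],[0,0,0],[0,0,0]],"hand":[70,70,70,70,70,70,70,70]}'; python3 -m pendant '{"rotation":[[0.143,0,0],[0.143,0,0],[0.141,0,0],[0,0,0]],"slide":[[0,0,0],[0,0,0],[0,0,0],[0,0,0]],"hand":[70,70,70,70]}';python3 -c "
from h import *
from models import *
im,cm=snap('wrist','w10');print(axes());find(im,cm,(0,0,512,384))
print(delta((.5405,.331,.12),.11))"
```

```text
t: 13.0
eef_pos: [0.45, 0.2146, 0.2567]
orientation: [0.811, 1.414, -0.811]
contact_force: [0.2, 0.3, -0.7]
gripper_width: 0.0699
t: 13.4
eef_pos: [0.4499, 0.2146, 0.2567]
orientation: [1.129, 1.258, -1.129]
contact_force: [0.9, 0.5, -0.3]
gripper_width: 0.0699
(array([0.4496, 0.2146, 0.2567]), array([[ 0.   ,  0.994,  0.111],
       [-0.   ,  0.111, -0.994],
       [-1.   ,  0.   ,  0.   ]]))
(477, 322, 28, 29) rect c [873.6 -27.8] size [27.6 76.5] ang 52.5
(314, 148, 33, 74) rect c [552.6 195.7] size [ 41. 105.] ang 3.9
(327, 60, 30, 36) rect c [540.3 334.2] size [34.8 40.2] ang 7.2
(array([ 136.7,  103.2, -105.6]), array([ 0.00102819,  0.00014935, -0.00011171]))
```

View pics/w10.png

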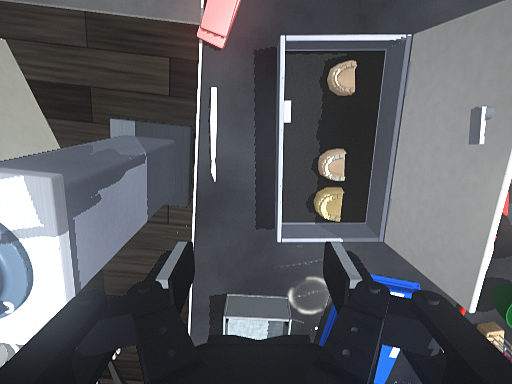

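```bash
python3 -m pendant '{"rotation":[[0,0,0],[0,0,0],[0,0,0],[0,0,0],[0,0,0],[0,0,0],[0,0,0]],"slide":[[20,34.5,-36],[30,34.5,-36],[30,34.5,-36],[40,0,0],[30,0,0],[0,0,0],[0,0,0]],"hand":[66,66,66,66,66,66,66]}';python3 -c "
from h import *
im,cm=snap('wrist','w11');print(axes());print(delta((.5405,.3335,.008),.11));
print(proj(cm,(.5405,.3335,.02)))"
```

```text
t: 14.15
eef_pos: [0.5293, 0.3195, 0.1166]
orientation: [1.127, 1.26, -1.128]
contact_force: [0.8, 0.1, 1.1]
gripper_width: 0.0661
(array([0.5302, 0.3198, 0.118 ]), array([[ 0.002,  0.994,  0.11 ],
       [ 0.001,  0.11 , -0.994],
       [-1.   ,  0.002, -0.001]]))
(array([110.1,  11.5, -12.4]), array([-0.00022135, -0.00052019, -0.00214164]))
[272.6160982  181.71045632]
```

View pics/w11.png

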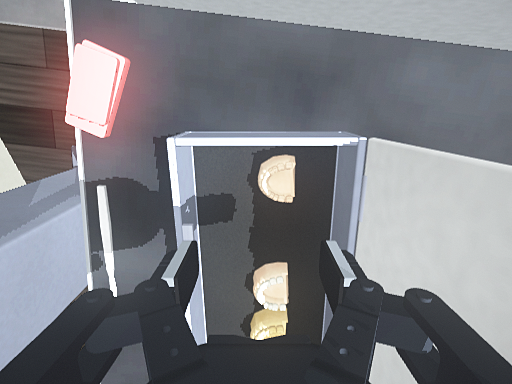

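```bash
python3 -m pendant '{"rotation":[[0,0,0],[0,0,0],[0,0,0],[0,0,0],[0,0,0],[0,0,0],[0,0,0]],"slide":[[0,14.5,-13.5],[28,0,0],[28,0,0],[28,0,0],[15,0,0],[10,0,0],[0,0,0]],"hand":[66,66,66,66,66,66,66]}';python3 -c "
from h import *
im,cm=snap('wrist','w12');print(axes());print(delta((.5435,.335,.008),.11));
"
```

```text
t: 14.9
eef_pos: [0.5407, 0.3343, 0.0077]
orientation: [1.127, 1.26, -1.131]
contact_force: [-4.7, -0.8, -0.9]
gripper_width: 0.0661
(array([0.5408, 0.3343, 0.0082]), array([[-0.002,  0.994,  0.109],
       [-0.001,  0.109, -0.994],
       [-1.   , -0.003,  0.   ]]))
(array([ 0.2,  2.7, -0.4]), array([-0.00104138,  0.000494  ,  0.00254231]))
```

View pics/w12.png

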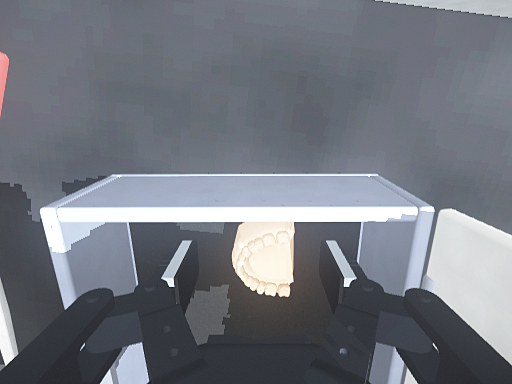

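```bash
python3 -m pendant '{"rotation":[[0,0,0],[0,0,0],[0,0,0],[0,0,0],[0,0,0],[0,0,0],[0,0,0]],"slide":[[0,2,0],[0,0,0],[0,0,0],[0,0,0],[0,0,0],[0,0,0],[0,0,0]],"hand":[50,0,0,0,0,0,0]}' 50;python3 -c "
from h import *
im,cm=snap('wrist','w13');print(axes());
"
```

```text
t: 15.65
eef_pos: [0.5461, 0.3355, 0.0099]
orientation: [1.132, 1.256, -1.124]
contact_force: [-1.2, -0.9, 6.0]
gripper_width: 0.0308
(array([0.546 , 0.3355, 0.0099]), array([[ 0.005,  0.994,  0.109],
       [ 0.002,  0.109, -0.994],
       [-1.   ,  0.005, -0.001]]))
```

View pics/w13.png

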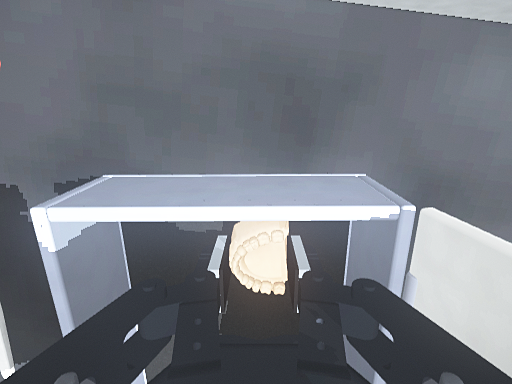

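```bash
python3 -m pendant '{"rotation":[[0,0,0],[0,0,0],[0,0,0],[0,0,0],[0,0,0],[0.075,0,0]],"slide":[[-10,0,0],[-25,0,0],[-30,0,0],[-30,0,0],[-30,0,0],[0,0,0]],"hand":[0,0,0,0,0,0]}';python3 -c "
from h import *
print(observe()['gripper_width'],axes(),delta((.4727,-.039,.15),.035));
"
```

```text
t: 16.3
eef_pos: [0.5478, 0.3363, 0.1388]
orientation: [1.194, 1.219, -1.175]
contact_force: [0.1, -0.4, -1.5]
gripper_width: 0.0309
0.030938981431615657 (array([0.5478, 0.3363, 0.1388]), array([[ 0.011,  0.999,  0.032],
       [ 0.004,  0.032, -0.999],
       [-1.   ,  0.011, -0.004]])) (array([-13.7, -87. , 372.7]), array([-0.00274983, -0.00393603, -0.0113169 ]))
```

```bash
python3 -m pendant '{"rotation":[[0,0,0],[0,0,0],[0,0,0],[0,0,0],[0,0,0],[0,0,0],[0,0,0],[0,0,0]],"slide":[[-1.5,-11,42],[-1.5,-11,42],[-1.5,-11,42],[-1.5,-11,42],[-1.5,-11,42],[-1.5,-11,42],[-1.5,-11,42],[-1.5,-10,36]],"hand":[0,0,0,0,0,0,0,0]}';python3 -m pendant '{"rotation":[[0,0,0],[0,0,0]],"slide":[[0,0,0],[0,0,20]],"hand":[0,0]}';python3 -c "
from h import *
print(observe()['gripper_width'],axes(),delta((.4727,-.039,.03),.035));im,cm=snap('wrist','w14');print(cm['origin'])
snap('top','t14',2.55,(110,90,420,285))
"
```

```text
t: 17.1
eef_pos: [0.4686, -0.0001, 0.1459]
orientation: [1.185, 1.222, -1.183]
contact_force: [1.2, -0.3, 0.0]
gripper_width: 0.0307
t: 17.3
eef_pos: [0.4689, -0.0179, 0.1457]
orientation: [1.185, 1.224, -1.184]
contact_force: [0.6, 0.2, -1.1]
gripper_width: 0.0309
0.030851275065464555 (array([ 0.4689, -0.0179,  0.1457]), array([[ 0.001,  0.999,  0.033],
       [ 0.   ,  0.033, -0.999],
       [-1.   ,  0.001, -0.   ]])) (array([115.7,   3. ,  21.3]), array([-0.00168698, -0.00031372, -0.00128501]))
[0.4664976  0.05842361 0.2881643 ]
```

View pics/w14.png

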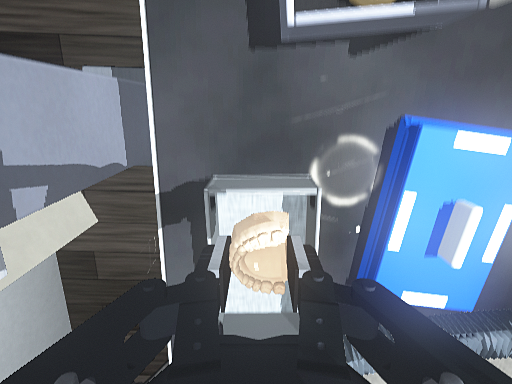

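View pics/t14.png

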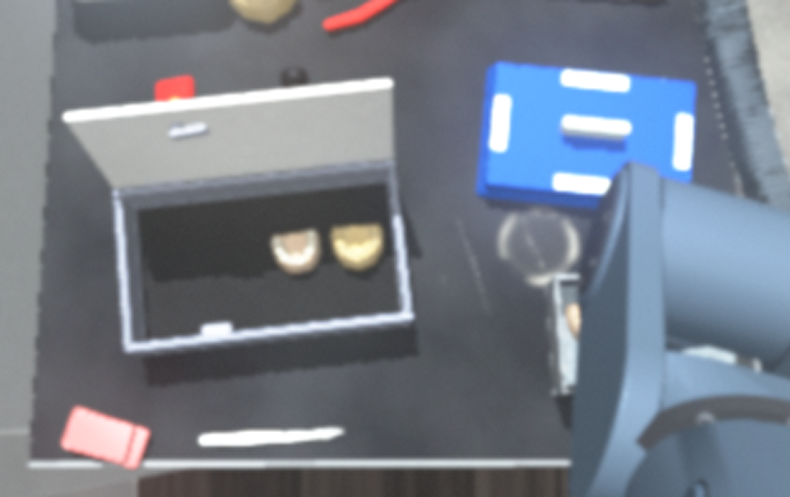

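```bash
python3 -c "
from h import *
im=cv2.imread('pics/w14.png');cv2.imwrite('pics/w14z.png',cv2.resize(im[150:300,180:350],None,fx=4.4,fy=4.4,interpolation=cv2.INTER_CUBIC))
cm=camera_model('wrist');print([onz(cm,*p,.055).round(4) for p in [(205,178),(317,174),(322,250)]])"
```

```text
[array([ 0.4249, -0.0034,  0.055 ]), array([0.5201, 0.0031, 0.055 ]), array([ 0.5316, -0.0688,  0.055 ])]
```

View pics/w14z.png

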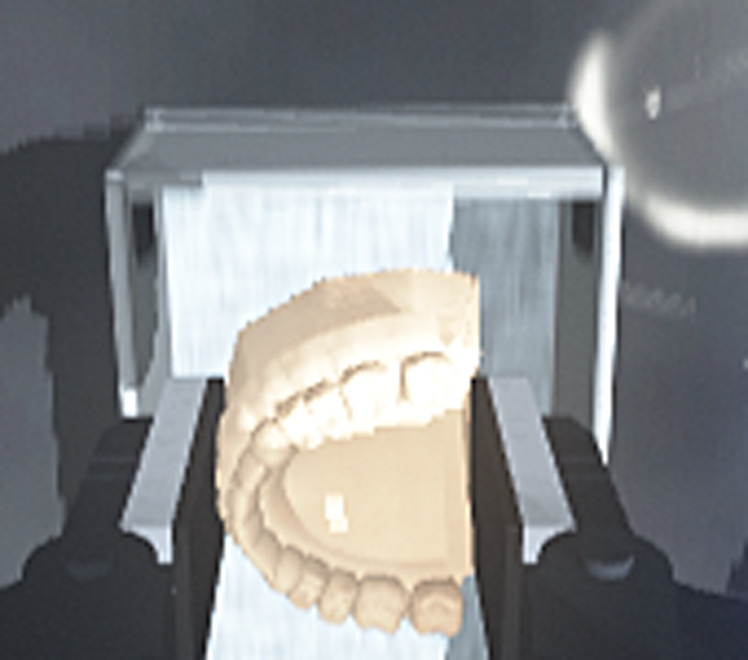

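```bash
python3 -c "
from h import *
cm=camera_model('wrist');P=[onz(cm,180+u/4.4,150+v/4.4,.055)for u,v in [(105,172),(622,170),(608,460),(123,415)]]
print(np.round(P,4)); y=P[1]-P[0];print(np.hypot(*y[:2]),np.arctan2(y[1],y[0]),(P[0]+P[1])/2)"
```

```text
[[ 0.4237 -0.0133  0.055 ]
 [ 0.5251 -0.0097  0.055 ]
 [ 0.5285 -0.0737  0.055 ]
 [ 0.426  -0.0662  0.055 ]]
0.10141636522067919 0.03518053275951573 [ 0.47437979 -0.01146864  0.055     ]
```

```bash
python3 -m pendant '{"rotation":[[0,0,0],[0,0,0],[0,0,0],[0,0,0],[0,0,0],[0,0,0],[0,0,0],[0,0,0]],"slide":[[0,5.8,25.3],[0,0,0],[25,0,0],[25,0,0],[25,0,0],[25,0,0],[20,0,0],[10,0,0]],"hand":[0,0,0,0,0,0,0,0]}';python3 -m pendant '{"rotation":[[0,0,0]],"slide":[[3,0,0]],"hand":[0]}';python3 -c "
from h import *
print(observe()['gripper_width'],axes());im,cm=snap('wrist','w15')
"
```

```text
t: 18.2
eef_pos: [0.4749, -0.0415, 0.0136]
orientation: [1.183, 1.228, -1.184]
contact_force: [0.2, -0.3, -0.0]
gripper_width: 0.0312
t: 18.3
eef_pos: [0.4752, -0.0419, 0.0112]
orientation: [1.183, 1.227, -1.184]
contact_force: [-0.8, 0.4, -0.3]
gripper_width: 0.031
0.031034300715905183 (array([ 0.4752, -0.0419,  0.0112]), array([[-0.002,  0.999,  0.035],
       [ 0.001,  0.035, -0.999],
       [-1.   , -0.002, -0.001]]))
```

View pics/w15.png

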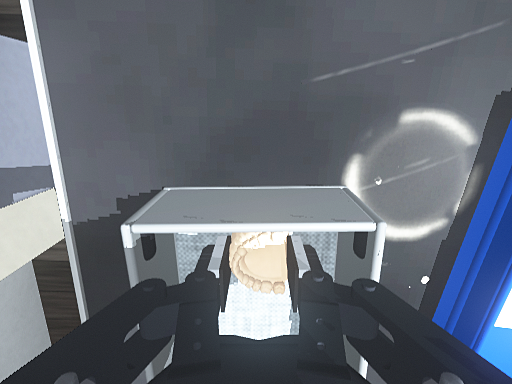

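```bash
python3 -m pendant '{"rotation":[[0,0,0],[0,0,0],[0,0,0],[0,0,0],[0,0,0],[0,0,0],[0,0,0],[0,0,0]],"slide":[[0,0,0],[0,0,0],[0,0,0],[-25,0,0],[-30,0,0],[-35,0,0],[-35,0,0],[0,0,0]],"hand":[55,55,55,55,55,55,55,55]}';python3 -c "
from h import *
print(delta((.552,.224,.136),.11));im,cm=snap('wrist','w16')
"
```

```text
t: 19.15
eef_pos: [0.4785, -0.0439, 0.1415]
orientation: [1.186, 1.215, -1.179]
contact_force: [0.7, -0.4, -0.5]
gripper_width: 0.0551
(array([   5.3,   82.5, -265.3]), array([-0.07603561,  0.00404607, -0.00978699]))
```

View pics/w16.png

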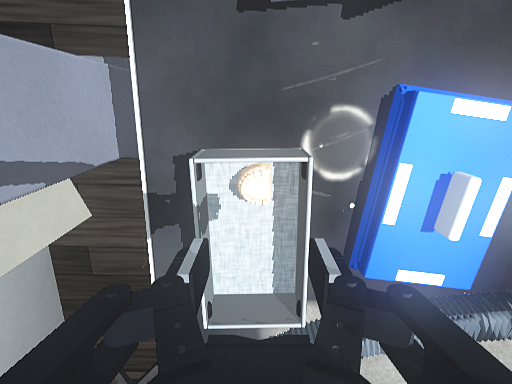

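```bash
python3 -m pendant '{"rotation":[[0,0,0],[0,0,0],[0,0,0],[0,0,0],[0,0,0],[0,0,0],[0,0,0],[-0.076,0,0]],"slide":[[0,11.8,-38],[0,11.8,-38],[0,11.8,-38],[0,11.8,-38],[0,11.8,-38],[0,11.8,-38],[0,11.8,-37],[0,0,0]],"hand":[66,66,66,66,66,66,66,66]}';python3 -m pendant '{"rotation":[[0,0,0]],"slide":[[0,0,0]],"hand":[66]}';python3 -c "
from h import *
from models import *
print(axes(),delta((.552,.224,.008),.11));im,cm=snap('wrist','w17');find(im,cm,(190,80,360,384),.02)
"
```

```text
t: 20.0
eef_pos: [0.5497, 0.229, 0.1358]
orientation: [1.125, 1.262, -1.122]
contact_force: [-1.4, -0.1, 0.0]
gripper_width: 0.0662
t: 20.1
eef_pos: [0.548, 0.2257, 0.1354]
orientation: [1.125, 1.262, -1.128]
contact_force: [0.4, 0.1, 0.1]
gripper_width: 0.0658
(array([0.548 , 0.2257, 0.1354]), array([[-0.002,  0.994,  0.112],
       [-0.001,  0.112, -0.994],
       [-1.   , -0.003,  0.   ]])) (array([127.4,   4.1,   2.1]), array([0.00213773, 0.00034251, 0.0025419 ]))
(235, 166, 48, 104) rect c [550.8 193. ] size [ 47.3 109.9] ang 9.2
```

View pics/w17.png

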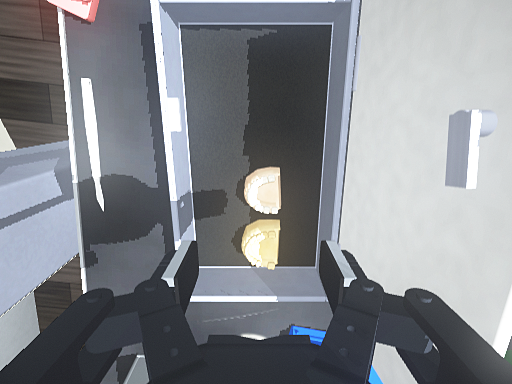

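```bash
python3 -c "
from h import *
cm=camera_model('wrist')
for p in [(262,190),(261,245)]:print(onz(cm,*p,.02),delta(np.append(onz(cm,*p,.02)[:2],.008),.11)[0])
print(proj(cm,(.552,.224,.02)))
"
```

```text
[0.55123525 0.22453327 0.02      ] [127.6   3.7   0.5]
[0.55685333 0.16628912 0.02      ] [127.6   2.9  59.1]
[262.73079978 190.61531494]
```

```bash
python3 -m pendant '{"rotation":[[0,0,0],[0,0,0],[0,0,0],[0,0,0],[0,0,0],[0,0,0],[0,0,0],[0,0,0]],"slide":[[25,4.5,1],[27,0,0],[27,0,0],[25,0,0],[15,0,0],[8,0,0],[0,0,0],[0,0,0]],"hand":[66,66,66,66,66,66,66,0]}';python3 -m pendant '{"rotation":[[0,0,0],[0,0,0],[0,0,0],[0,0,0],[0,0,0],[0,0,0],[0,0,0]],"slide":[[0,0,0],[0,0,0],[0,0,0],[0,0,0],[0,0,0],[0,0,0],[0,0,0]],"hand":[0,0,0,0,0,0,0]}' 50;python3 -c "
from h import *
print(axes(),observe()['contact_force']);im,cm=snap('wrist','w18')
"
```

```text
t: 20.95
eef_pos: [0.5542, 0.2241, 0.0106]
orientation: [1.129, 1.258, -1.127]
contact_force: [-0.1, 0.6, 0.2]
gripper_width: 0.0529
t: 21.65
eef_pos: [0.5546, 0.2244, 0.0115]
orientation: [1.129, 1.258, -1.126]
contact_force: [0.5, -0.7, 5.2]
gripper_width: 0.0329
(array([0.5546, 0.2244, 0.0115]), array([[ 0.003,  0.994,  0.11 ],
       [ 0.   ,  0.11 , -0.994],
       [-1.   ,  0.003, -0.   ]])) [ 0.50432586 -0.68553406  5.18168216]
```

View pics/w18.png

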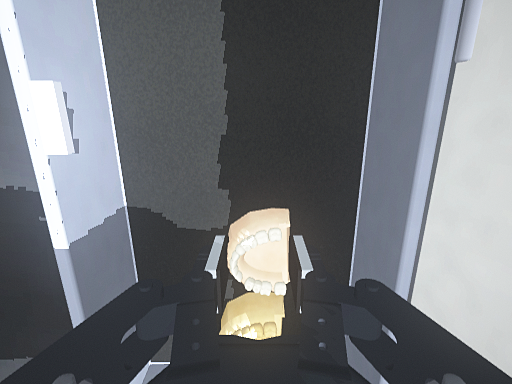

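```bash
python3 -m pendant '{"rotation":[[0,0,0],[0,0,0],[0,0,0],[0,0,0],[0,0,0],[0.075,0,0],[0,0,0]],"slide":[[-10,0,0],[-25,0,0],[-30,0,0],[-30,0,0],[-30,0,0],[0,0,0],[0,0,0]],"hand":[0,0,0,0,0,0,0]}';python3 -c "
from h import *
print(observe()['gripper_width'],axes(),delta((.4773,-.097,.14),.035));
"
```

```text
t: 22.4
eef_pos: [0.5541, 0.2244, 0.1368]
orientation: [1.185, 1.224, -1.181]
contact_force: [0.0, -0.2, -1.5]
gripper_width: 0.0334
0.03338378049037337 (array([0.5541, 0.2244, 0.1368]), array([[ 0.003,  0.999,  0.035],
       [ 0.001,  0.035, -0.999],
       [-1.   ,  0.003, -0.001]])) (array([ -3.6, -88.1, 318.5]), array([ 0.00012139, -0.00054022, -0.00285091]))
```

```bash
python3 -m pendant '{"rotation":[[0,0,0],[0,0,0],[0,0,0],[0,0,0],[0,0,0],[0,0,0],[0,0,0],[0,0,0]],"slide":[[-0.5,-11,40],[-0.5,-11,40],[-0.5,-11,40],[-0.5,-11,40],[-0.5,-11,40],[-0.5,-11,40],[-0.5,-11,40],[-0.5,-11,38]],"hand":[0,0,0,0,0,0,0,0]}';python3 -m pendant '{"rotation":[[0,0,0],[0,0,0]],"slide":[[0,0,0],[0,0,0]],"hand":[0,0]}';python3 -c "
from h import *
print(observe()['gripper_width'],axes(),delta((.4773,-.097,.0115),.035));im,cm=snap('wrist','w19');cv2.imwrite('pics/w19z.png',cv2.resize(im[50:300,150:350],None,fx=3,fy=3,interpolation=cv2.INTER_CUBIC))
"
```

```text
t: 23.2
eef_pos: [0.4757, -0.0981, 0.1385]
orientation: [1.182, 1.228, -1.183]
contact_force: [1.7, 1.3, 0.0]
gripper_width: 0.0333
t: 23.4
eef_pos: [0.4761, -0.0972, 0.1385]
orientation: [1.185, 1.226, -1.185]
contact_force: [0.9, 1.1, -0.6]
gripper_width: 0.0335
0.033537471087602 (array([ 0.4761, -0.0972,  0.1385]), array([[-0.001,  0.999,  0.033],
       [ 0.001,  0.033, -0.999],
       [-1.   , -0.001, -0.001]])) (array([127. ,   1.4,  -0. ]), array([-0.00174167, -0.00106544,  0.00130886]))
```

View pics/w19z.png

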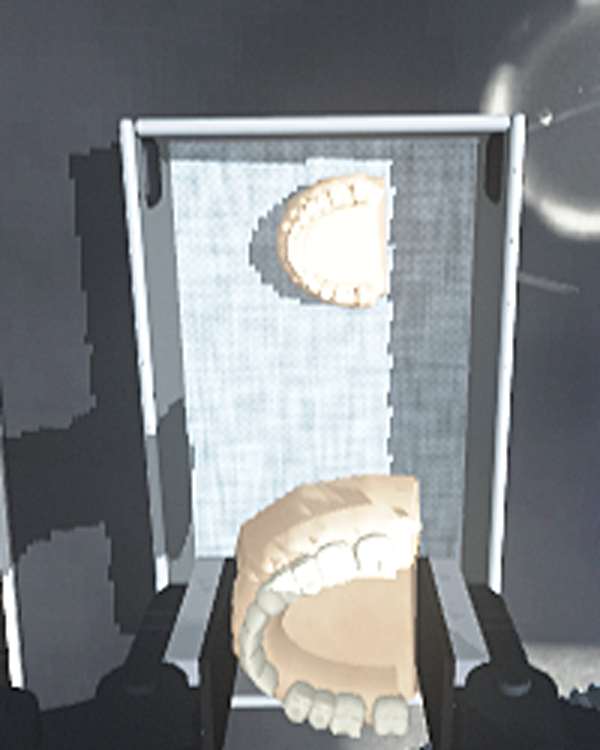

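```bash
python3 -c "
from h import *
cm=camera_model('wrist');P=[onz(cm,150+u/3,50+v/3,.055)for u,v in [(120,120),(525,117)]]
y=P[1]-P[0];print(np.round(P,4),np.hypot(*y[:2]),np.arctan2(y[1],y[0]),(P[0]+P[1])/2)"; python3 -m pendant '{"rotation":[[0,0,0],[0,0,0],[0,0,0],[0,0,0],[0,0,0],[0,0,0],[0,0,0]],"slide":[[10,1.4,0],[25,0,0],[25,0,0],[25,0,0],[22,0,0],[12,0,0],[7,0,0]],"hand":[0,0,0,0,0,0,0]}';python3 -m pendant '{"rotation":[[0,0,0],[0,0,0],[0,0,0],[0,0,0],[0,0,0],[0,0,0],[0,0,0],[0,0,0]],"slide":[[1,0,0],[0,0,0],[0,0,0],[0,0,0],[-25,0,0],[-30,0,0],[-35,0,0],[-35,0,0]],"hand":[0,53,53,53,53,53,53,53]}';python3 -m pendant '{"rotation":[[0,0,0]],"slide":[[0,0,0]],"hand":[55]}';python3 -c "
from h import *
print(axes(),delta((.558,.167,.136),.11));im,cm=snap('wrist','w20')
"
```

```text
[[ 0.4218 -0.0104  0.055 ]
 [ 0.5234 -0.0061  0.055 ]] 0.10167210924820214 0.04213280524735288 [ 0.47260488 -0.00827859  0.055     ]
t: 24.15
eef_pos: [0.4778, -0.0953, 0.0115]
orientation: [1.182, 1.229, -1.183]
contact_force: [-0.5, 0.3, 7.4]
gripper_width: 0.0332
t: 24.95
eef_pos: [0.4779, -0.0966, 0.1384]
orientation: [1.183, 1.226, -1.184]
contact_force: [0.8, -0.3, -0.7]
gripper_width: 0.053
t: 25.05
eef_pos: [0.4811, -0.0979, 0.1413]
orientation: [1.184, 1.215, -1.179]
contact_force: [0.3, -1.1, 0.7]
gripper_width: 0.0553
(array([ 0.4811, -0.0979,  0.1413]), array([[ 0.009,  0.999,  0.035],
       [-0.004,  0.035, -0.999],
       [-1.   ,  0.009,  0.005]])) (array([   4.9,   86.1, -262.1]), array([-0.07489847,  0.00495118, -0.00907514]))
```

View pics/w20.png

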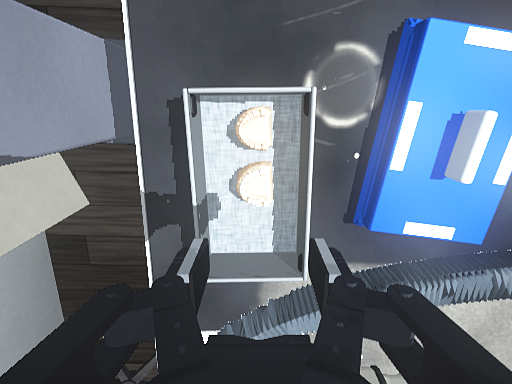

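```bash
python3 -m pendant '{"rotation":[[0,0,0],[0,0,0],[0,0,0],[0,0,0],[0,0,0],[0,0,0],[0,0,0],[-0.076,0,0]],"slide":[[0,12.3,-37.5],[0,12.3,-37.5],[0,12.3,-37.5],[0,12.3,-37.5],[0,12.3,-37.5],[0,12.3,-37.5],[0,12.3,-37],[0,0,0]],"hand":[68,68,68,68,68,68,68,68]}';python3 -m pendant '{"rotation":[[0,0,0]],"slide":[[0,0,0]],"hand":[68]}';python3 -c "
from h import *
from models import *
print(axes(),delta((.558,.167,.008),.11));im,cm=snap('wrist','w21');find(im,cm,(190,80,360,384),.02)
"
```

```text
t: 25.9
eef_pos: [0.5556, 0.1724, 0.1356]
orientation: [1.123, 1.263, -1.121]
contact_force: [0.0, -0.8, 0.5]
gripper_width: 0.0678
t: 26.0
eef_pos: [0.5541, 0.1693, 0.1354]
orientation: [1.124, 1.262, -1.127]
contact_force: [-0.5, -0.3, -0.4]
gripper_width: 0.0682
(array([0.5541, 0.1693, 0.1354]), array([[-0.003,  0.994,  0.113],
       [-0.   ,  0.113, -0.994],
       [-1.   , -0.003,  0.   ]])) (array([127.4,   4. ,   2.7]), array([0.00332228, 0.00013625, 0.00270992]))
(233, 165, 58, 54) rect c [557.2 165.5] size [52.5 53.7] ang 24.6
```

View pics/w21.png

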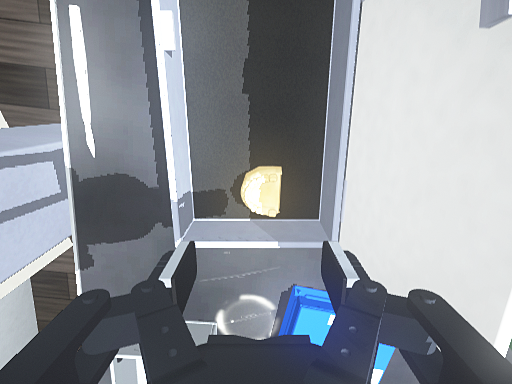

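```bash
python3 -m pendant '{"rotation":[[0,0,0],[0,0,0],[0,0,0],[0,0,0],[0,0,0],[0,0,0],[0,0,0],[0,0,0]],"slide":[[25,4.5,2],[27,0,0],[27,0,0],[25,0,0],[15,0,0],[8,0,0],[0,0,0],[0,0,0]],"hand":[68,68,68,68,68,68,68,0]}';python3 -m pendant '{"rotation":[[0,0,0],[0,0,0],[0,0,0],[0,0,0],[0,0,0],[0,0,0],[0,0,0]],"slide":[[0,0,0],[0,0,0],[0,0,0],[0,0,0],[0,0,0],[0,0,0],[0,0,0]],"hand":[0,0,0,0,0,0,0]}' 50;python3 -c "
from h import *
print(axes(),observe()['contact_force']);im,cm=snap('wrist','w22')
"
```

```text
t: 26.85
eef_pos: [0.5604, 0.1665, 0.0106]
orientation: [1.128, 1.259, -1.127]
contact_force: [-0.6, -0.3, 0.1]
gripper_width: 0.0549
t: 27.55
eef_pos: [0.5609, 0.1668, 0.0115]
orientation: [1.128, 1.258, -1.125]
contact_force: [-1.2, -1.1, 6.5]
gripper_width: 0.0364
(array([0.5609, 0.1668, 0.0115]), array([[ 0.003,  0.994,  0.111],
       [ 0.   ,  0.111, -0.994],
       [-1.   ,  0.003,  0.   ]])) [-1.15971356 -1.09883109  6.48537685]
```

View pics/w22.png

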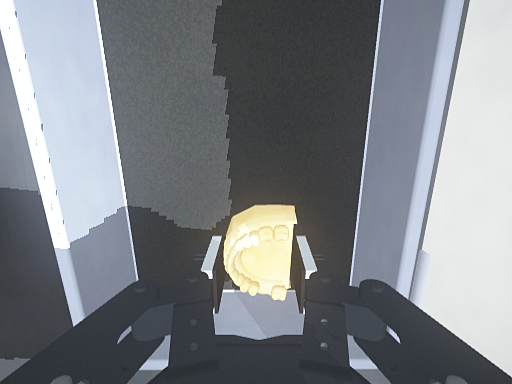

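```bash
python3 -m pendant '{"rotation":[[0,0,0],[0,0,0],[0,0,0],[0,0,0],[0,0,0],[0.075,0,0],[0,0,0]],"slide":[[-10,0,0],[-25,0,0],[-30,0,0],[-30,0,0],[-30,0,0],[0,0,0],[0,0,0]],"hand":[0,0,0,0,0,0,0]}';python3 -c "
from h import *
print(observe()['gripper_width'],axes(),delta((.479,-.152,.14),.035));
"
```

```text
t: 28.3
eef_pos: [0.5603, 0.1669, 0.1367]
orientation: [1.184, 1.224, -1.18]
contact_force: [-0.1, -0.4, -1.1]
gripper_width: 0.0367
0.036691316358420656 (array([0.5603, 0.1669, 0.1367]), array([[ 0.003,  0.999,  0.036],
       [ 0.   ,  0.036, -0.999],
       [-1.   ,  0.003, -0.   ]])) (array([ -3.6, -92.8, 315.7]), array([ 0.00123923, -0.00020014, -0.00282344]))
```

```bash
python3 -m pendant '{"rotation":[[0,0,0],[0,0,0],[0,0,0],[0,0,0],[0,0,0],[0,0,0],[0,0,0],[0,0,0]],"slide":[[-0.5,-11.6,39.5],[-0.5,-11.6,39.5],[-0.5,-11.6,39.5],[-0.5,-11.6,39.5],[-0.5,-11.6,39.5],[-0.5,-11.6,39.5],[-0.5,-11.6,39.5],[-0.5,-11.6,39]],"hand":[0,0,0,0,0,0,0,0]}';python3 -m pendant '{"rotation":[[0,0,0],[0,0,0]],"slide":[[0,0,0],[0,0,0]],"hand":[0,0]}';python3 -c "
from h import *
print(observe()['gripper_width'],axes(),delta((.479,-.1515,.0115),.035));im,cm=snap('wrist','w23')
"
```

```text
t: 29.1
eef_pos: [0.4771, -0.1531, 0.1384]
orientation: [1.181, 1.229, -1.182]
contact_force: [1.1, 0.1, -0.6]
gripper_width: 0.0366
t: 29.3
eef_pos: [0.4776, -0.1523, 0.1384]
orientation: [1.184, 1.227, -1.184]
contact_force: [0.3, -0.1, -0.6]
gripper_width: 0.0363
0.036281674398150304 (array([ 0.4776, -0.1523,  0.1384]), array([[-0.001,  0.999,  0.034],
       [ 0.001,  0.034, -0.999],
       [-1.   , -0.001, -0.001]])) (array([126.9,   1.6,  -0.6]), array([-0.00070504, -0.00137988,  0.00144516]))
```

View pics/w23.png

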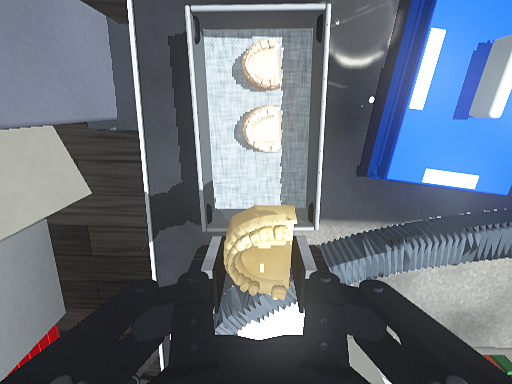

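```bash
python3 -c "
from h import *
cm=camera_model('wrist')
print(onz(cm,220,209,.004),onz(cm,215,232,.055),onz(cm,187,8,.055),onz(cm,329,6,.055),onz(cm,260,128,.02),onz(cm,260,63,.02))
im=cv2.imread('pics/w23.png');cv2.imwrite('pics/w23z.png',cv2.resize(im[150:320,170:360],None,fx=4,fy=4,interpolation=cv2.INTER_CUBIC))"
```

```text
[ 0.43848837 -0.17949561  0.004     ] [ 0.44080352 -0.18200808  0.055     ] [ 0.42307838 -0.0119192   0.055     ] [ 0.52170127 -0.00717805  0.055     ] [ 0.47717467 -0.09401148  0.02      ] [ 0.47513971 -0.04036222  0.02      ]
```

View pics/w23z.png

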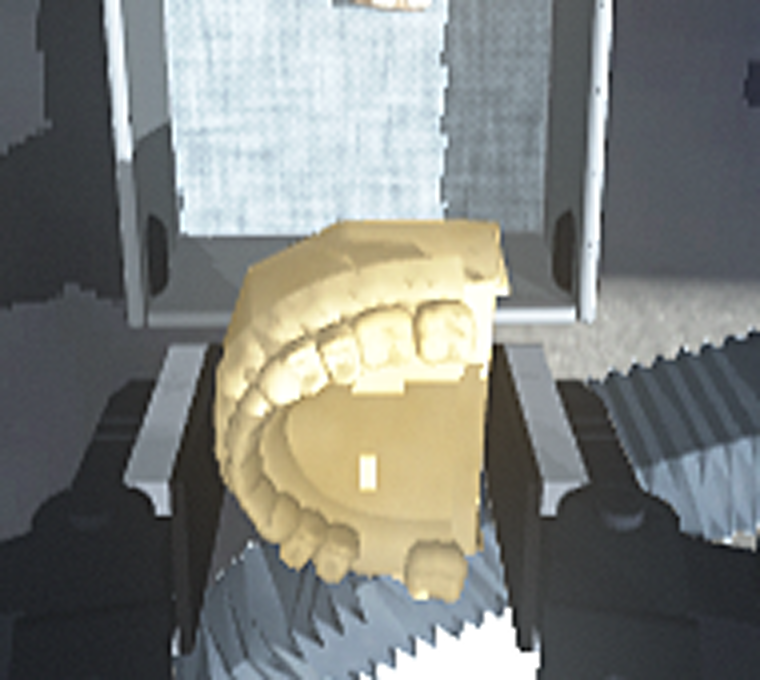

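```bash
python3 -m pendant '{"rotation":[[0,0,0],[0,0,0],[0,0,0],[0,0,0],[0,0,0],[0,0,0],[0,0,0]],"slide":[[10,1.2,-3.8],[25,0,0],[25,0,0],[25,0,0],[22,0,0],[12,0,0],[7,0,0]],"hand":[0,0,0,0,0,0,0]}';python3 -m pendant '{"rotation":[[0,0,0],[0,0,0]],"slide":[[1,0,0],[0,0,0]],"hand":[0,0]}';python3 -c "
from h import *
print(axes());im,cm=snap('wrist','w24')"
```

```text
t: 30.05
eef_pos: [0.479, -0.1465, 0.0115]
orientation: [1.181, 1.229, -1.182]
contact_force: [-0.3, -1.1, 1.4]
gripper_width: 0.0363
t: 30.25
eef_pos: [0.4798, -0.1477, 0.0122]
orientation: [1.182, 1.226, -1.182]
contact_force: [-0.0, -0.6, -1.5]
gripper_width: 0.0364
(array([ 0.4798, -0.1477,  0.0122]), array([[ 0.001,  0.999,  0.037],
       [-0.   ,  0.037, -0.999],
       [-1.   ,  0.001,  0.   ]]))
```

View pics/w24.png

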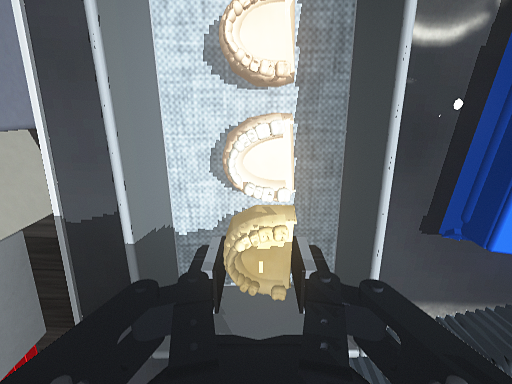

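Good fit. Release, rise, and look at the cover.

```bash
python3 -m pendant '{"rotation":[[0,0,0],[0,0,0],[0,0,0],[0,0,0],[0,0,0],[0,0,0],[0,0,0],[0,0,0]],"slide":[[0,0,0],[0,0,0],[0,0,0],[-25,0,0],[-30,0,0],[-35,0,0],[-35,0,0],[-35,0,0]],"hand":[53,53,53,53,53,53,53,53]}';python3 -m pendant '{"rotation":[[0,0,0],[0,0,0],[0,0,0],[0,0,0],[0,0,0]],"slide":[[-40,0,0],[-10,25,-40],[0,30,-35],[0,30,-35],[0,0,0]],"hand":[45,45,45,45,45]}'; python3 -c "
from h import *
print(axes());im,cm=snap('wrist','w25');print(cm)"
```

```text
t: 31.1
eef_pos: [0.4791, -0.148, 0.1735]
orientation: [1.183, 1.226, -1.183]
contact_force: [0.8, -1.1, -0.1]
gripper_width: 0.0529
t: 31.6
eef_pos: [0.5634, -0.0313, 0.2226]
orientation: [1.181, 1.226, -1.176]
contact_force: [0.2, -0.7, -0.4]
gripper_width: 0.0449
(array([ 0.5634, -0.0313,  0.2226]), array([[ 0.004,  0.999,  0.041],
       [ 0.001,  0.041, -0.999],
       [-1.   ,  0.004, -0.001]]))
{'fovy': 68.59456183331311, 'cx': 258.47943439166556, 'cy': 195.14853567725538, 'origin': array([0.55998888, 0.04488952, 0.36513276]), 'orientation': array([2.8337978 , 0.05767384, 0.01515048])}
```

View pics/w25.png

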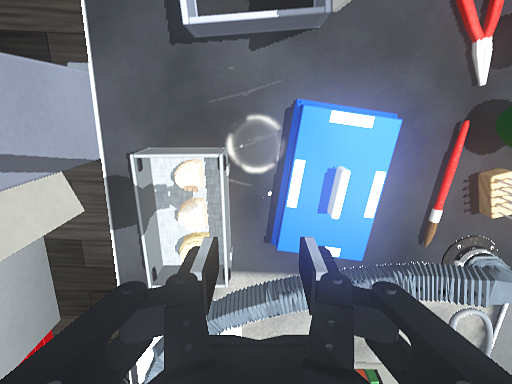

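```bash
python3 -c "
from h import *
im=cv2.imread('pics/w25.png');cm=camera_model('wrist')
cv2.imwrite('pics/w25z.png',cv2.resize(im[80:280,240:430],None,fx=4,fy=3,interpolation=cv2.INTER_CUBIC))
ct=camera_model('top');print(onz(ct,110+596/2.55,90+127/2.55,.0565))
for p in [(340,192)]:print(onz(cm,*p,.0565))
for p in [(302,101),(403,119),(364,262),(283,247)]:print(onz(cm,*p,.031))
snap('top','t25',2.55,(110,90,420,285))"
```

```text
[ 0.65688486 -0.04947909  0.0565    ]
[ 0.65590507 -0.04712801  0.0565    ]
[0.60754815 0.05015476 0.031     ]
[0.72486555 0.03534849 0.031     ]
[ 0.70889036 -0.15138866  0.031     ]
[ 0.59845936 -0.13329226  0.031     ]
```

View pics/w25z.png

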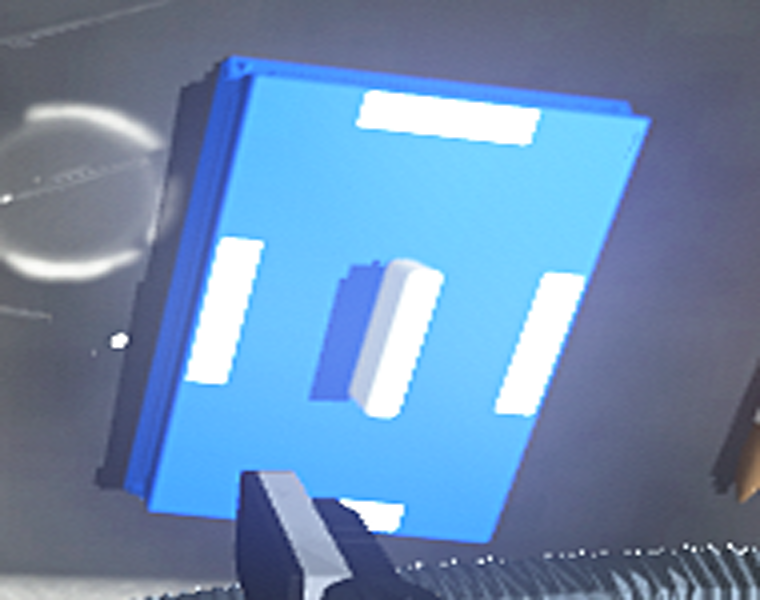

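View pics/t25.png

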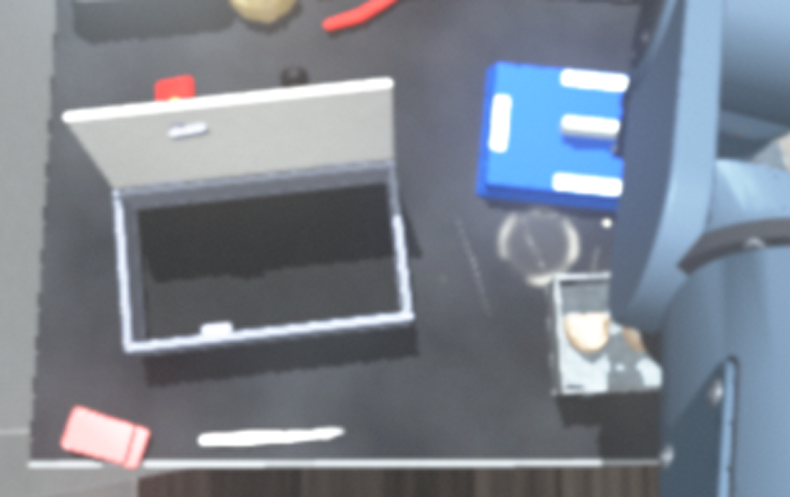

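```bash
python3 -m pendant '{"rotation":[[0.129,0,0],[0,0,0]],"slide":[[0,0,0],[0,0,0]],"hand":[40,40]}'; python3 -c "
from h import *
cm=camera_model('wrist')
print(delta((.6565,-.0495,.10),-.088))"
```

```text
t: 31.9
eef_pos: [0.5593, -0.0361, 0.2217]
orientation: [1.278, 1.164, -1.28]
contact_force: [0.6, 0.7, 0.7]
gripper_width: 0.0397
(array([121.5,  98.2,   4.2]), array([-0.00635729,  0.00017004,  0.00145025]))
```

```bash
python3 -m pendant '{"rotation":[[0,0,0],[0,0,0],[0,0,0],[0,0,0],[0,0,0],[0,0,0],[0,0,0]],"slide":[[10,33,1.4],[20,33,1.4],[30,32,1.4],[30,0,0],[30,0,0],[0,0,0],[0,0,0]],"hand":[40,40,40,40,40,40,40]}'; python3 -c "
from h import *
im,cm=snap('wrist','w26');print(axes(),delta((.6565,-.0495,.035),-.088))
cv2.imwrite('pics/w26z.png',cv2.resize(im[100:384,130:400],None,fx=2.1,fy=2.1,interpolation=cv2.INTER_CUBIC))"
```

```text
t: 32.6
eef_pos: [0.6569, -0.0493, 0.1018]
orientation: [1.277, 1.165, -1.278]
contact_force: [0.0, 0.2, 0.1]
gripper_width: 0.0402
(array([ 0.6581, -0.0494,  0.1032]), array([[ 0.001,  0.996, -0.093],
       [-0.   , -0.093, -0.996],
       [-1.   ,  0.002,  0.   ]])) (array([68.2, -1.7,  0.3]), array([-0.00494438,  0.00034245, -0.00152965]))
```

View pics/w26.png

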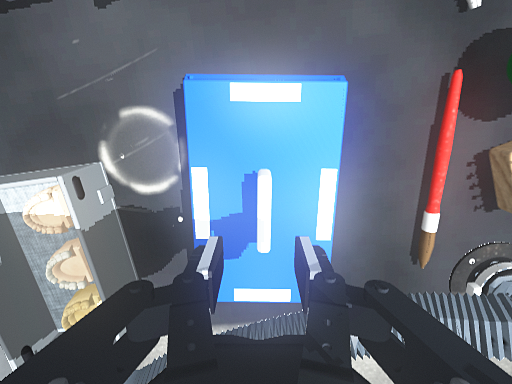

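```bash
python3 -c "
from h import *
cm=camera_model('wrist');p=onz(cm,264.5,211,.0565);print(p,delta((p[0],p[1],.035))[0])
a,b=onz(cm,265,173,.0565),onz(cm,263.5,248,.0565);print(a-b,np.arctan2(a[0]-b[0],a[1]-b[1]))
"
```

```text
[ 0.6633585  -0.04549123  0.0565    ] [68.2  4.8 -4.4]
[0.00604333 0.05726848 0.        ] 0.10513710117727378
```

```bash
python3 -m pendant '{"rotation":[[0,0,0],[0,0,0],[0,0,0],[0,0,0],[0,0,0],[0,0,0]],"slide":[[15,4,-4],[20,0,0],[20,0,0],[8,0,0],[4,0,0],[0,0,0]],"hand":[40,40,40,40,40,40]}'; python3 -c "
from h import *
im,cm=snap('wrist','w27');print(axes(),observe()['contact_force'])"
```

```text
t: 33.25
eef_pos: [0.6624, -0.0447, 0.0352]
orientation: [1.277, 1.163, -1.277]
contact_force: [0.2, -0.3, 0.5]
gripper_width: 0.0401
(array([ 0.6627, -0.0448,  0.0357]), array([[ 0.001,  0.996, -0.093],
       [-0.   , -0.093, -0.996],
       [-1.   ,  0.001,  0.   ]])) [ 0.45654996 -0.71622941 -0.92625925]
```

View pics/w27.png

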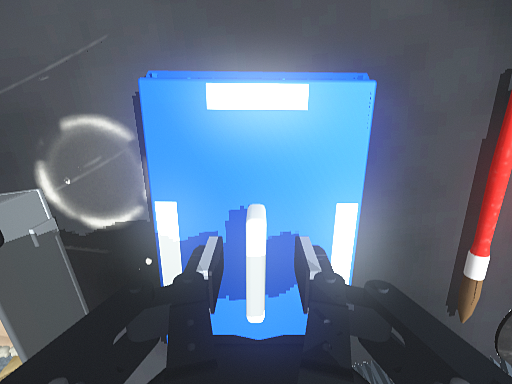

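```bash
python3 -m pendant '{"rotation":[[0,0,0],[0,0,0],[0,0,0],[0,0,0],[0,0,0],[0,0,0],[0,0,0],[0,0,0]],"slide":[[0,0,0],[0,0,0],[0,0,0],[0,0,0],[0,0,0],[0,0,0],[0,0,0],[-10,0,0]],"hand":[0,0,0,0,0,0,0,0]}' 80; python3 -m pendant '{"rotation":[[0,0,0],[0,0,0],[0,0,0],[0,0,0],[0,0,0],[-0.123,0,0],[0,0,0]],"slide":[[-20,0,0],[-25,0,0],[-25,0,0],[-25,0,0],[-15,0,0],[0,0,0],[0,0,0]],"hand":[0,0,0,0,0,0,0]}' 80;python3 -c "
from h import *
im,cm=snap('wrist','w28');print(axes(),observe()['contact_force'],observe()['gripper_width'],delta((.4757,-.0957,.15),.035))"
```

```text
t: 34.1
eef_pos: [0.6609, -0.0446, 0.0441]
orientation: [1.276, 1.166, -1.279]
contact_force: [0.1, -0.2, -0.8]
gripper_width: 0.0078
t: 34.8
eef_pos: [0.6619, -0.0447, 0.1554]
orientation: [1.187, 1.223, -1.187]
contact_force: [-0.4, -0.2, -0.8]
gripper_width: 0.0082
(array([ 0.6615, -0.0447,  0.1547]), array([[-0.001,  1.   ,  0.028],
       [ 0.   ,  0.028, -1.   ],
       [-1.   , -0.001, -0.   ]])) [ 1.13280074  0.09075535 -0.83405899] 0.007956631566535944 (array([   4.9, -187.1,   45.9]), array([-0.00719706, -0.00026265,  0.00101024]))
```

View pics/w28.png

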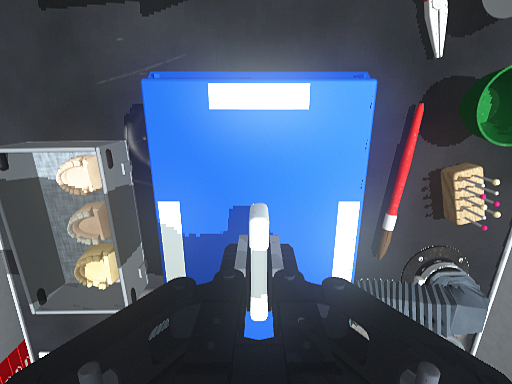

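```bash
python3 -c "
from h import *
cm=camera_model('wrist');s=observe();z=s['eef_pos'][2]-.0357+.031
p=onz(cm,259,96,z);M=R.from_rotvec(s['orientation']).as_matrix()
print((M.T@(p-s['eef_pos'])*1000).round(1))
for q in [(142,78),(376,79),(143,78)]:print((M.T@(onz(cm,*q,z)-s['eef_pos'])*1000).round(1))
q=onz(cm,260,213,z+.0255);print((M.T@(q-s['eef_pos'])*1000).round(1))
"
```

```text
[  4.7   0.6 -80.9]
[  4.8 -56.1 -89.1]
[  4.7  57.3 -88.7]
[  4.8 -55.6 -89.1]
[-20.8   1.1 -29. ]
```

```bash
python3 -m pendant '{"rotation":[[-0.007,0,0],[0,0,0],[0,0,0],[0,0,0],[0,0,0],[0,0,0],[0,0,0],[0,0,0]],"slide":[[0,-20,5],[0,-30,8],[0,-30,8],[0,-30,8],[0,-30,8],[0,-30,8],[0,-16,2],[0,0,0]],"hand":[0,0,0,0,0,0,0,0]}' 80;python3 -m pendant '{"rotation":[[0,0,0]],"slide":[[0,0,0]],"hand":[0]}';python3 -c "
from h import *
im,cm=snap('wrist','w29');print(axes(),observe()['contact_force'],observe()['gripper_width'],delta((.4757,-.0957,.15),.035));snap('side','s29',2,(140,130,410,384))"
```

```text
t: 35.65
eef_pos: [0.4747, -0.098, 0.1542]
orientation: [1.184, 1.23, -1.187]
contact_force: [0.4, 0.0, -1.3]
gripper_width: 0.0077
t: 35.75
eef_pos: [0.4784, -0.0987, 0.1548]
orientation: [1.184, 1.225, -1.183]
contact_force: [0.7, 0.4, -1.7]
gripper_width: 0.0081
(array([ 0.4791, -0.0988,  0.1549]), array([[ 0.001,  0.999,  0.036],
       [-0.   ,  0.036, -0.999],
       [-1.   ,  0.001,  0.   ]])) [-4.00677688e-01  2.97065056e-04 -6.35244189e-01] 0.008223546120698939 (array([ 4.9, -3.3, -3.2]), array([ 0.00095254,  0.00049785, -0.00144235]))
```

View pics/w29.png

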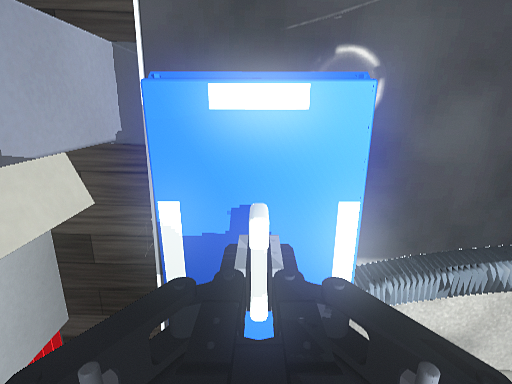

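View pics/s29.png

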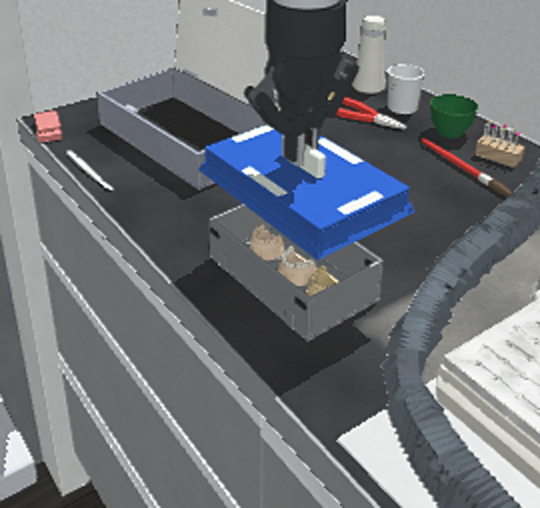

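```bash
python3 -m pendant '{"rotation":[[0,0,0],[0,0,0],[0,0,0],[0,0,0],[0,0,0],[0,0,0]],"slide":[[0,-2.8,-3],[20,0,0],[20,0,0],[10,0,0],[5,0,0],[0,0,0]],"hand":[0,0,0,0,0,0]}' 80;python3 -c "
from h import *
print(axes(),observe()['contact_force']);snap('side','s30',3,(200,200,400,384))"
```

```text
t: 36.45
eef_pos: [0.4749, -0.0954, 0.0995]
orientation: [1.182, 1.228, -1.182]
contact_force: [-0.5, 0.1, -0.7]
gripper_width: 0.0083
(array([ 0.4749, -0.0954,  0.0995]), array([[-0.001,  0.999,  0.037],
       [ 0.   ,  0.037, -0.999],
       [-1.   , -0.001, -0.   ]])) [-0.46519213  0.07924096 -0.7464186 ]
```

View pics/s30.png

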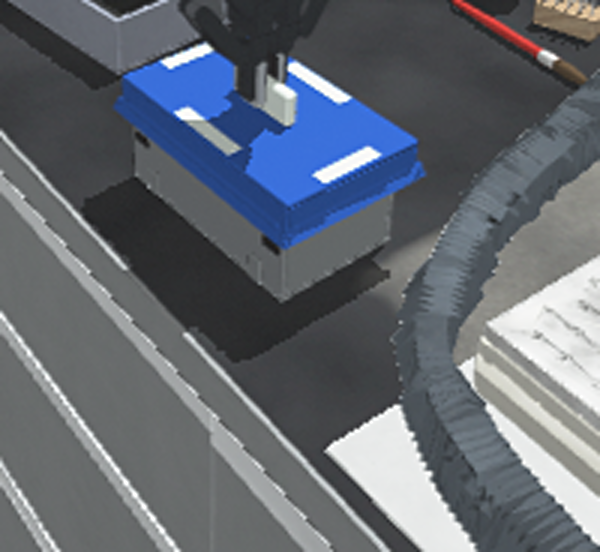

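```bash
python3 -m pendant '{"rotation":[[0,0,0],[0,0,0],[0,0,0],[0,0,0]],"slide":[[5,0,0],[5,0,0],[4,0,0],[0,0,0]],"hand":[0,0,0,0]}' 80;python3 -m pendant '{"rotation":[[0,0,0],[0,0,0],[0,0,0]],"slide":[[4,0,0],[4,0,0],[0,0,0]],"hand":[0,0,0]}';python3 -c "
from h import *
print(axes(),observe()['contact_force']);snap('side','s31',3,(200,200,400,384))"
```

```text
t: 36.9
eef_pos: [0.4747, -0.0955, 0.0855]
orientation: [1.182, 1.227, -1.182]
contact_force: [0.5, -0.7, -1.4]
gripper_width: 0.0082
t: 37.2
eef_pos: [0.4756, -0.0954, 0.0784]
orientation: [1.184, 1.225, -1.181]
contact_force: [0.8, 2.4, 4.3]
gripper_width: 0.0077
(array([ 0.4756, -0.0954,  0.0784]), array([[ 0.002,  0.999,  0.036],
       [ 0.001,  0.036, -0.999],
       [-1.   ,  0.002, -0.   ]])) [0.80891953 2.41003635 4.31886793]
```

View pics/s31.png

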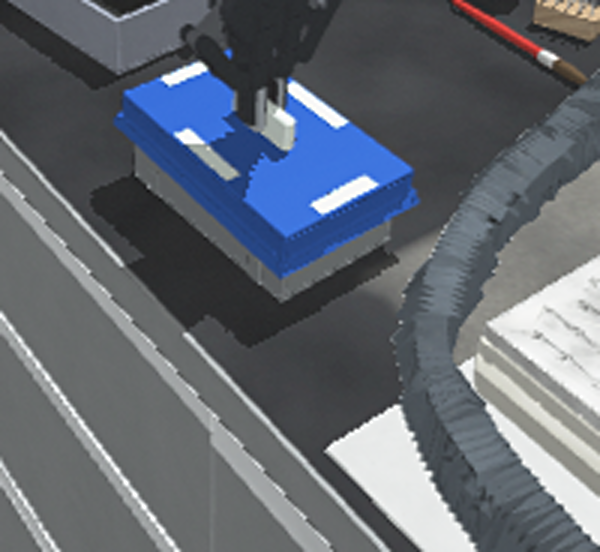

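```bash
python3 -m pendant '{"rotation":[[0,0,0],[0,0,0],[0,0,0]],"slide":[[2,0,-1],[2,0,0],[0,0,0]],"hand":[0,0,0]}' 80;python3 -m pendant '{"rotation":[[0,0,0],[0,0,0]],"slide":[[2,0,0],[0,0,0]],"hand":[0,0]}'; python3 -c "
from h import *
print(axes(),observe()['contact_force'],observe()['moment'])"
```

```text
t: 37.55
eef_pos: [0.4754, -0.0937, 0.0747]
orientation: [1.183, 1.226, -1.18]
contact_force: [1.1, 5.2, 6.3]
gripper_width: 0.0081
t: 37.75
eef_pos: [0.4754, -0.0938, 0.0725]
orientation: [1.182, 1.226, -1.18]
contact_force: [0.6, 4.5, 5.4]
gripper_width: 0.0085
(array([ 0.4754, -0.0938,  0.0725]), array([[ 0.002,  0.999,  0.038],
       [ 0.   ,  0.038, -0.999],
       [-1.   ,  0.002, -0.   ]])) [0.64785655 4.50520349 5.40723314] [ 0.80783722 -0.37832089  0.25030084]
```

```bash
python3 -m pendant '{"rotation":[[0,0,0],[0,0,0]],"slide":[[0,0,-2],[0,0,0]],"hand":[0,0]}' 80; python3 -c "
from h import *
print(axes(),observe()['contact_force'],observe()['moment'])";python3 -m pendant '{"rotation":[[0,0,0],[0,0,0],[0,0,0],[0,0,0],[0,0,0],[0,0,0],[0,0,0],[0,0,0]],"slide":[[0,0,0],[0,0,0],[0,0,0],[0,0,0],[-15,0,0],[-25,0,0],[-30,0,0],[0,0,0]],"hand":[35,35,35,35,35,35,35,35]}'; python3 -c "
from h import *
print(axes());im,cm=snap('wrist','w32');snap('side','s32',3,(200,200,400,384))"
```

```text
t: 37.95
eef_pos: [0.4758, -0.0933, 0.0723]
orientation: [1.181, 1.224, -1.18]
contact_force: [1.2, -1.5, 1.7]
gripper_width: 0.0084
(array([ 0.4758, -0.0933,  0.0723]), array([[ 0.002,  0.999,  0.038],
       [-0.002,  0.038, -0.999],
       [-1.   ,  0.002,  0.002]])) [ 1.23360019 -1.47929939  1.6975963 ] [-0.4638313  -0.2141593   0.08666963]
t: 38.75
eef_pos: [0.4769, -0.0934, 0.1449]
orientation: [1.183, 1.22, -1.179]
contact_force: [0.3, -0.8, 0.1]
gripper_width: 0.0348
(array([ 0.4769, -0.0934,  0.1449]), array([[ 0.006,  0.999,  0.037],
       [-0.003,  0.037, -0.999],
       [-1.   ,  0.006,  0.003]]))
```

View pics/w32.png

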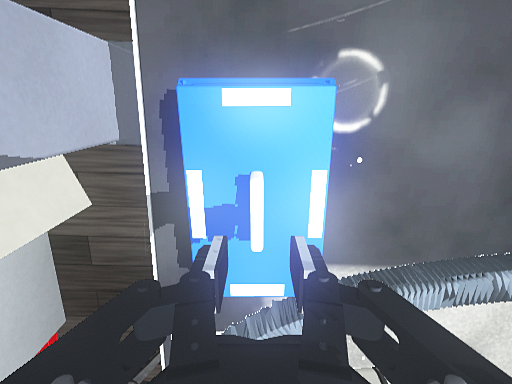

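View pics/s32.png

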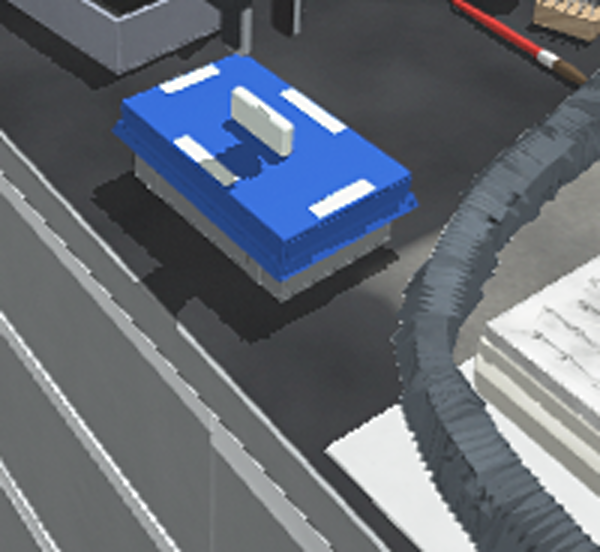

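```bash
python3 -m pendant '{"rotation":[[0,0,0],[0,0,0],[0,0,0],[0,0,0],[0,0,0],[0,0,0]],"slide":[[0,-1,-42],[0,0,-42],[25,0,0],[25,0,0],[20,0,0],[0,0,0]],"hand":[0,0,0,0,0,0]}' 60;python3 -c "
from h import *
print(axes(),observe()['contact_force']);im,cm=snap('wrist','w33')"
```

```text
t: 39.45
eef_pos: [0.468, -0.0079, 0.0689]
orientation: [1.18, 1.234, -1.186]
contact_force: [-0.2, -0.7, 0.1]
gripper_width: -0.0003
(array([ 0.468 , -0.0079,  0.0689]), array([[-0.008,  0.999,  0.037],
       [ 0.002,  0.037, -0.999],
       [-1.   , -0.008, -0.002]])) [-0.20035816 -0.71732501  0.10935026]
```

View pics/w33.png

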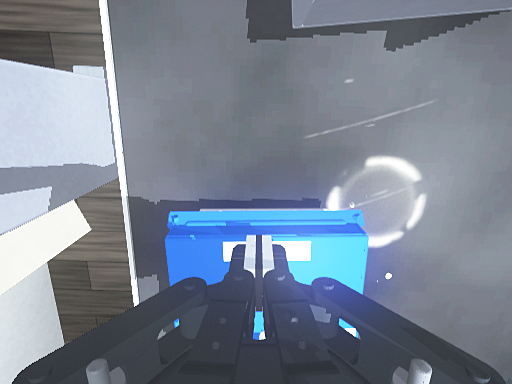

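```bash
python3 -m pendant '{"rotation":[[0,0,0],[0,0,0],[0,0,0],[0,0,0]],"slide":[[0,3,0],[3,0,0],[2,0,0],[0,0,0]],"hand":[0,0,0,0]}';python3 -m pendant '{"rotation":[[0,0,0],[0,0,0],[0,0,0]],"slide":[[2,0,0],[2,0,0],[0,0,0]],"hand":[0,0,0]}'
```

```text
t: 39.9
eef_pos: [0.4741, -0.0088, 0.0673]
orientation: [1.182, 1.225, -1.181]
contact_force: [0.1, 0.1, 0.1]
gripper_width: -0.0001
t: 40.2
eef_pos: [0.4746, -0.0084, 0.0636]
orientation: [1.183, 1.224, -1.18]
contact_force: [1.9, 1.7, 2.6]
gripper_width: -0.0
```

```bash
python3 -m pendant '{"rotation":[[0,0,0],[0,0,0],[0,0,0]],"slide":[[2,0,0],[2,0,0],[0,0,0]],"hand":[0,0,0]}';python3 -m pendant '{"rotation":[[0,0,0],[0,0,0],[0,0,0]],"slide":[[2,0,0],[2,0,0],[0,0,0]],"hand":[0,0,0]}'
```

```text
t: 40.5
eef_pos: [0.4736, -0.0083, 0.0594]
orientation: [1.182, 1.226, -1.182]
contact_force: [0.6, 2.7, 5.2]
gripper_width: 0.0
t: 40.8
eef_pos: [0.4737, -0.0083, 0.0589]
orientation: [1.182, 1.225, -1.18]
contact_force: [-5.1, 4.6, 39.0]
gripper_width: 0.0003
```

```bash
python3 -m pendant '{"rotation":[[0,0,0],[0,0,0],[0,0,0],[0,0,0],[0,0,0],[0,0,0],[0,0,0],[0,0,0]],"slide":[[-15,0,0],[-40,0,0],[0,-1,40],[0,0,43],[0,0,43],[0,0,43],[0,0,0],[20,0,0]],"hand":[0,0,0,0,0,0,0,0]}';python3 -m pendant '{"rotation":[[0,0,0],[0,0,0]],"slide":[[15,0,0],[0,0,0]],"hand":[0,0]}';python3 -c "
from h import *
print(axes(),observe()['contact_force']);im,cm=snap('wrist','w34')"
```

```text
t: 41.6
eef_pos: [0.4801, -0.1799, 0.0913]
orientation: [1.184, 1.22, -1.182]
contact_force: [0.1, 0.6, -0.2]
gripper_width: -0.0001
t: 41.8
eef_pos: [0.477, -0.1762, 0.0732]
orientation: [1.182, 1.232, -1.184]
contact_force: [0.2, -0.3, 0.2]
gripper_width: -0.0002
(array([ 0.477 , -0.1762,  0.0732]), array([[-0.005,  0.999,  0.037],
       [ 0.003,  0.037, -0.999],
       [-1.   , -0.005, -0.003]])) [ 0.23931686 -0.32110482  0.22007319]
```

View pics/w34.png

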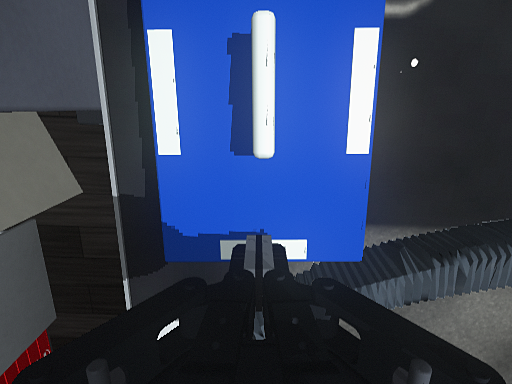

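```bash
python3 -m pendant '{"rotation":[[0,0,0],[0,0,0],[0,0,0],[0,0,0]],"slide":[[3,1.5,0],[3,0,0],[2,0,0],[0,0,0]],"hand":[0,0,0,0]}';python3 -m pendant '{"rotation":[[0,0,0],[0,0,0],[0,0,0]],"slide":[[2,0,0],[2,0,0],[0,0,0]],"hand":[0,0,0]}';python3 -m pendant '{"rotation":[[0,0,0],[0,0,0],[0,0,0]],"slide":[[2,0,0],[1,0,0],[0,0,0]],"hand":[0,0,0]}'
```

```text
t: 42.25
eef_pos: [0.4812, -0.1778, 0.0677]
orientation: [1.181, 1.224, -1.181]
contact_force: [-0.1, -0.7, 2.4]
gripper_width: 0.0004
t: 42.55
eef_pos: [0.481, -0.1778, 0.0634]
orientation: [1.182, 1.225, -1.181]
contact_force: [1.3, -1.3, 1.7]
gripper_width: 0.0002
t: 42.85
eef_pos: [0.4798, -0.1769, 0.0595]
orientation: [1.182, 1.228, -1.182]
contact_force: [-0.3, -0.2, -0.1]
gripper_width: 0.0001
```

```bash
python3 -m pendant '{"rotation":[[0,0,0],[0,0,0],[0,0,0]],"slide":[[1.5,0,0],[1.5,0,0],[0,0,0]],"hand":[0,0,0]}'
```

```text
t: 43.15
eef_pos: [0.48, -0.177, 0.059]
orientation: [1.182, 1.227, -1.182]
contact_force: [-3.8, 1.5, 20.1]
gripper_width: -0.0
```

```bash
python3 -m pendant '{"rotation":[[0,0,0],[0,0,0],[0,0,0],[0,0,0],[0,0,0],[0,0,0],[0,0,0],[0,0,0]],"slide":[[-15,0,0],[-35,0,0],[0,-26,-28],[0,-25,-28],[0,0,-27],[0,0,0],[25,0,0],[10,0,0]],"hand":[0,0,0,0,0,0,0,0]}';python3 -m pendant '{"rotation":[[0,0,0],[0,0,0]],"slide":[[0,0,0],[0,0,0]],"hand":[0,0]}';python3 -c "
from h import *
print(axes(),observe()['contact_force']);im,cm=snap('wrist','w35')"
```

```text
t: 43.95
eef_pos: [0.4267, -0.0967, 0.0709]
orientation: [1.182, 1.227, -1.182]
contact_force: [0.2, -0.1, 0.3]
gripper_width: -0.0003
t: 44.15
eef_pos: [0.4265, -0.0968, 0.0717]
orientation: [1.182, 1.227, -1.183]
contact_force: [-0.2, -0.0, 1.1]
gripper_width: -0.0001
(array([ 0.4265, -0.0968,  0.0717]), array([[-0.001,  0.999,  0.036],
       [ 0.   ,  0.036, -0.999],
       [-1.   , -0.001, -0.   ]])) [-0.18152908 -0.04494543  1.10968863]
```

View pics/w35.png

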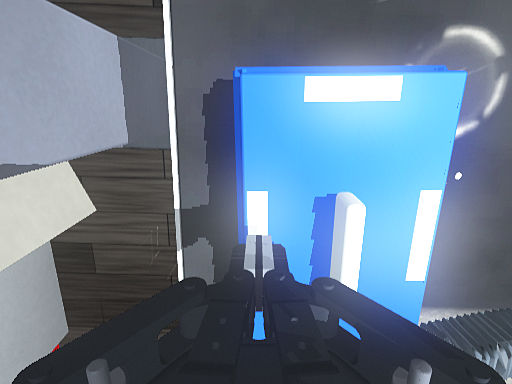

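```bash
python3 -m pendant '{"rotation":[[0,0,0],[0,0,0],[0,0,0],[0,0,0],[0,0,0]],"slide":[[3,0,0],[3,0,0],[3,0,0],[2,0,0],[0,0,0]],"hand":[0,0,0,0,0]}';python3 -m pendant '{"rotation":[[0,0,0],[0,0,0],[0,0,0]],"slide":[[1.5,0,0],[1.5,0,0],[0,0,0]],"hand":[0,0,0]}'
```

```text
t: 44.7
eef_pos: [0.4263, -0.0963, 0.0607]
orientation: [1.182, 1.227, -1.182]
contact_force: [1.1, -0.0, -0.1]
gripper_width: 0.0
t: 45.0
eef_pos: [0.4265, -0.0964, 0.059]
orientation: [1.182, 1.226, -1.181]
contact_force: [-1.6, 0.5, 11.8]
gripper_width: 0.0
```

```bash
python3 -m pendant '{"rotation":[[0,0,0],[0,0,0],[0,0,0],[0,0,0],[0,0,0],[0,0,0],[0,0,0],[0,0,0]],"slide":[[1,0,0],[-15,0,0],[-40,0,0],[0,33,0],[0,34,0],[0,33,0],[0,0,0],[30,0,0]],"hand":[0,0,0,0,0,0,0,0]}';python3 -m pendant '{"rotation":[[0,0,0],[0,0,0],[0,0,0]],"slide":[[12,0,0],[0,0,0],[0,0,0]],"hand":[0,0,0]}';python3 -c "
from h import *
print(axes(),observe()['contact_force']);im,cm=snap('wrist','w36')"
```

```text
t: 45.8
eef_pos: [0.5297, -0.0936, 0.0843]
orientation: [1.182, 1.219, -1.177]
contact_force: [1.1, -0.2, -0.2]
gripper_width: -0.0004
t: 46.1
eef_pos: [0.5256, -0.0926, 0.0698]
orientation: [1.182, 1.228, -1.183]
contact_force: [0.4, 0.5, -1.3]
gripper_width: 0.0003
(array([ 0.5256, -0.0926,  0.0698]), array([[-0.001,  0.999,  0.037],
       [ 0.001,  0.037, -0.999],
       [-1.   , -0.001, -0.001]])) [ 0.35003779  0.45178404 -1.31526615]
```

View pics/w36.png

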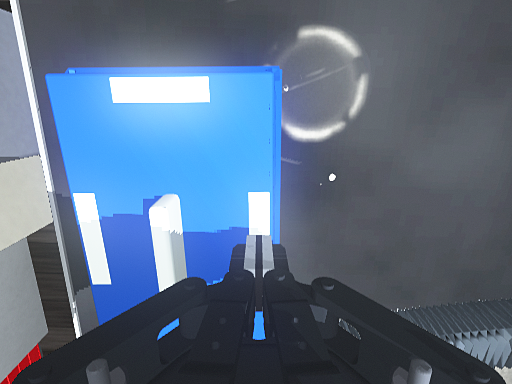

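```bash
python3 -m pendant '{"rotation":[[0,0,0],[0,0,0],[0,0,0],[0,0,0],[0,0,0]],"slide":[[3,0,0],[3,0,0],[3,0,0],[0,0,0],[0,0,0]],"hand":[0,0,0,0,0]}';python3 -m pendant '{"rotation":[[0,0,0],[0,0,0],[0,0,0]],"slide":[[1.5,0,0],[1.5,0,0],[0,0,0]],"hand":[0,0,0]}'
```

```text
t: 46.65
eef_pos: [0.5263, -0.0927, 0.0609]
orientation: [1.182, 1.227, -1.182]
contact_force: [-0.6, 0.4, -0.6]
gripper_width: 0.0
t: 46.95
eef_pos: [0.5266, -0.0927, 0.0591]
orientation: [1.182, 1.226, -1.181]
contact_force: [-1.4, 0.1, 9.0]
gripper_width: -0.0002
```

```bash
python3 -m pendant '{"rotation":[[0,0,0],[0,0,0],[0,0,0],[0,0,0],[0,0,0],[0,0,0],[0,0,0],[0,0,0]],"slide":[[1,0,0],[-15,0,0],[-30,0,0],[0,-25,-28],[0,-25,-29],[0,0,-29],[25,0,0],[12,0,0]],"hand":[0,0,0,0,0,0,0,0]}';python3 -m pendant '{"rotation":[[0,0,0],[0,0,0],[0,0,0],[0,0,0],[0,0,0]],"slide":[[0,0,0],[4,0,0],[3,0,0],[2,0,0],[0,0,0]],"hand":[0,0,0,0,0]}'
```

```text
t: 47.75
eef_pos: [0.4727, -0.0075, 0.0644]
orientation: [1.18, 1.228, -1.181]
contact_force: [-0.0, 0.4, -0.4]
gripper_width: -0.0002
t: 48.25
eef_pos: [0.4738, -0.0089, 0.059]
orientation: [1.183, 1.224, -1.18]
contact_force: [-3.1, 0.4, 24.2]
gripper_width: 0.0002
```

```bash
python3 -m pendant '{"rotation":[[0,0,0],[0,0,0],[0,0,0],[0,0,0],[0,0,0],[-0.149,0,0],[-0.149,0,0],[-0.149,0,0]],"slide":[[-15,0,0],[-40,0,0],[-45,0,0],[-45,0,0],[-45,0,0],[0,0,0],[0,0,0],[0,0,0]],"hand":[0,0,0,0,0,45,45,45]}';python3 -m pendant '{"rotation":[[-0.149,0,0],[-0.149,0,0],[-0.149,0,0],[-0.149,0,0],[-0.149,0,0],[-0.149,0,0],[-0.149,0,0],[-0.149,0,0]],"slide":[[0,0,0],[0,0,0],[0,0,0],[0,0,0],[0,0,0],[0,0,0],[0,0,0],[0,0,0]],"hand":[45,45,45,45,45,45,45,45]}';python3 -c "
from h import *
print(axes(),delta((.661,.214,.28),1.681));snap('side','s37',2,(140,70,410,340))
snap('top','t37',2.55,(110,90,420,285))"
```

```text
t: 49.05
eef_pos: [0.4733, -0.0088, 0.2471]
orientation: [0.842, 1.4, -0.841]
contact_force: [0.6, -0.2, 0.4]
gripper_width: 0.0431
t: 49.85
eef_pos: [0.4731, -0.0088, 0.2464]
orientation: [-0.087, 1.568, 0.087]
contact_force: [0.5, 0.5, 0.4]
gripper_width: 0.045
(array([ 0.4731, -0.0088,  0.2464]), array([[ 0.001, -0.111,  0.994],
       [-0.   ,  0.994,  0.111],
       [-1.   , -0.   ,  0.001]])) (array([-33.6, 200.6, 211.4]), array([0.00063959, 0.0006809 , 0.00027882]))
```

View pics/s37.png

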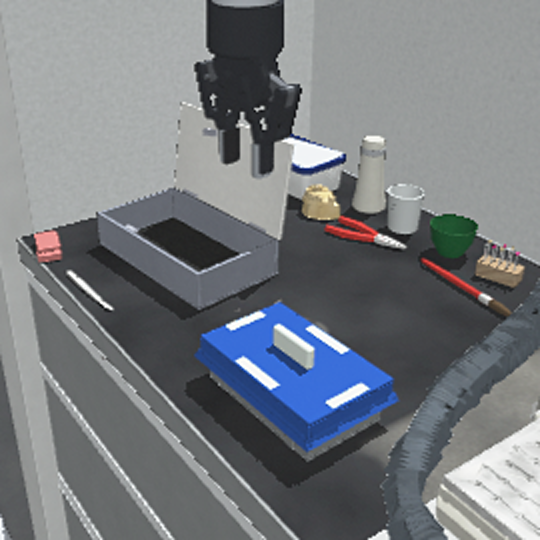

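View pics/t37.png

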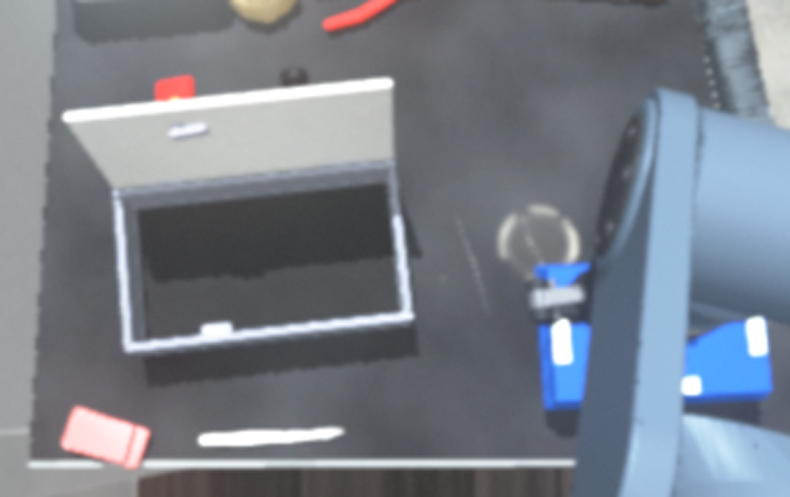

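```bash
python3 -m pendant '{"rotation":[[0,0,0],[0,0,0],[0,0,0],[0,0,0],[0,0,0],[0,0,0],[0,0,0],[0,0,0]],"slide":[[-15,0,42],[-15,0,42],[-4,10,42],[0,20,42],[0,25,42],[0,45,1],[0,48,0],[0,48,0]],"hand":[45,45,45,45,45,45,45,45]}';python3 -m pendant '{"rotation":[[0,0,0],[0,0,0]],"slide":[[0,0,0],[0,0,0]],"hand":[45,45]}';python3 -c "
from h import *
print(axes(),delta((.661,.214,.28),1.681));im,cm=snap('wrist','w38');print(proj(cm,(.6623,.2146,.1534+.016)))"
```

```text
t: 50.75
eef_pos: [0.6624, 0.2097, 0.2795]
orientation: [-0.079, 1.57, 0.079]
contact_force: [0.5, 0.1, -0.8]
gripper_width: 0.0447
t: 50.95
eef_pos: [0.6619, 0.2097, 0.2798]
orientation: [-0.083, 1.569, 0.082]
contact_force: [-0.0, -0.9, -0.6]
gripper_width: 0.045
(array([0.6619, 0.2097, 0.2798]), array([[-0.   , -0.105,  0.994],
       [-0.001,  0.994,  0.105],
       [-1.   , -0.001, -0.   ]])) (array([-0.2,  4.4, -0.5]), array([-0.00479206, -0.00028914,  0.00066564]))
[264.94827683 192.90557984]
```

View pics/w38.png

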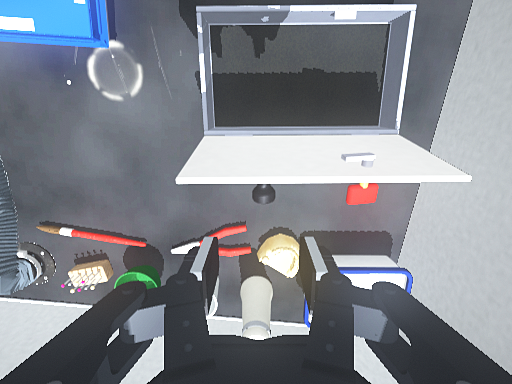

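```bash
python3 -m pendant '{"rotation":[[-0.005,0,0],[0,0,0],[0,0,0],[0,0,0],[0,0,0],[0,0,0],[0,0,0],[0,0,0]],"slide":[[20,4.8,0],[30,0,0],[30,0,0],[25,0,0],[15,0,0],[6,0,0],[0,0,0],[0,0,0]],"hand":[45,45,45,45,45,45,45,45]}';python3 -c "
from h import *
print(axes(),observe()['contact_force']);im,cm=snap('wrist','w39')"
```

```text
t: 51.8
eef_pos: [0.6631, 0.213, 0.1554]
orientation: [-0.086, 1.566, 0.086]
contact_force: [-0.1, -0.1, -0.1]
gripper_width: 0.0448
(array([0.6631, 0.213 , 0.1554]), array([[ 0.003, -0.109,  0.994],
       [ 0.   ,  0.994,  0.109],
       [-1.   ,  0.   ,  0.003]])) [-0.09890003 -0.11818225 -0.05864492]
```

View pics/w39.png

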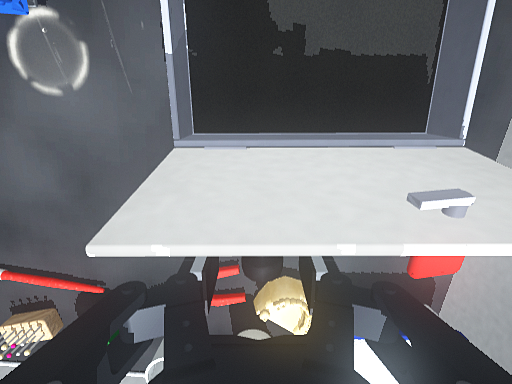

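```bash
python3 -m pendant '{"rotation":[[0,0,0],[0,0,0],[0,0,0],[0,0,0],[0,0,0]],"slide":[[2,0,0],[0,0,0],[0,0,0],[0,0,0],[0,0,0]],"hand":[45,0,0,0,0]}' 50; python3 -m pendant '{"rotation":[[0,0,0],[0,0,0],[0,0,0],[0,0,0],[0,0,0],[0,0,0],[0,0,0],[0,0,0]],"slide":[[-2.5,0,-8],[-2,0,-8.2],[-1.4,0,-8.3],[-0.8,0,-8.4],[-0.2,0,-8.4],[0.4,0,-8.4],[1,0,-8.4],[1.5,0,-8.3]],"hand":[0,0,0,0,0,0,0,0]}'; python3 -m pendant '{"rotation":[[0,0,0],[0,0,0],[0,0,0],[0,0,0],[0,0,0],[0,0,0],[0,0,0],[0,0,0]],"slide":[[2.1,0,-8.1],[2.7,0,-8],[3.2,0,-7.8],[3.8,0,-7.5],[4.3,0,-7.2],[4.8,0,-6.9],[5.3,0,-6.6],[5.7,0,-6.2]],"hand":[0,0,0,0,0,0,0,0]}';python3 -c "
from h import *
snap('side','s40',2.9,(140,130,410,310))"
```

```text
t: 52.35
eef_pos: [0.6622, 0.2146, 0.1528]
orientation: [-0.085, 1.568, 0.088]
contact_force: [-1.3, 4.6, 3.6]
gripper_width: 0.0192
t: 53.15
eef_pos: [0.6002, 0.2076, 0.1599]
orientation: [-0.084, 1.557, 0.088]
contact_force: [1.9, 4.8, 12.5]
gripper_width: 0.0194
t: 53.95
eef_pos: [0.5338, 0.2, 0.1256]
orientation: [-0.087, 1.576, 0.087]
contact_force: [-8.6, 4.0, 12.6]
gripper_width: 0.0192
```

View pics/s40.png

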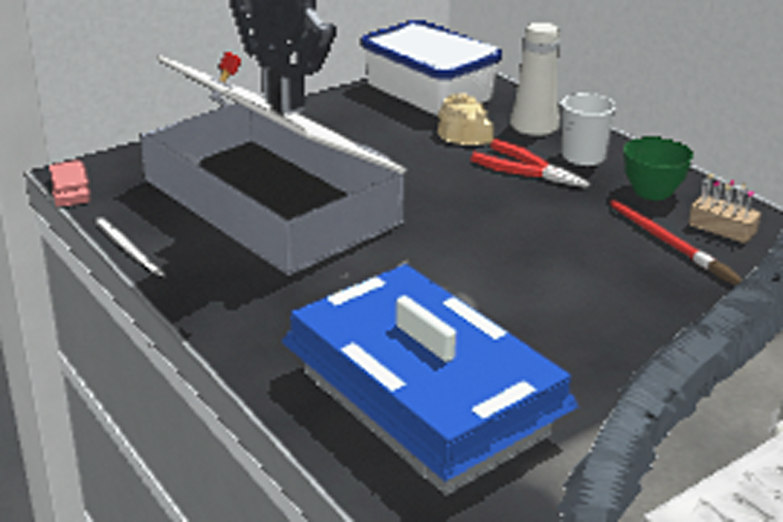

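```bash
python3 -m pendant '{"rotation":[[0,0,0],[0,0,0],[0,0,0],[0,0,0],[0,0,0],[0,0,0],[0,0,0]],"slide":[[6.1,0,-5.8],[6.5,0,-5.3],[6.9,0,-4.9],[7.2,0,-4.4],[7.5,0,-3.9],[7.7,0,-3.3],[7.9,0,-2.8]],"hand":[0,0,0,0,0,0,0]}';  python3 -m pendant '{"rotation":[[0,0,0],[0,0,0],[0,0,0]],"slide":[[8,0,-2.2],[1.5,0,0],[0,0,0]],"hand":[0,0,0]}'
```

```text
t: 54.7
eef_pos: [0.5032, 0.1966, 0.0737]
orientation: [-0.087, 1.578, 0.087]
contact_force: [-6.1, 5.5, 4.5]
gripper_width: 0.0191
t: 55.0
eef_pos: [0.5014, 0.1963, 0.0659]
orientation: [-0.087, 1.577, 0.087]
contact_force: [-9.7, 5.7, 15.0]
gripper_width: 0.0194
```

```bash
python3 -m pendant '{"rotation":[[0,0,0],[0,0,0],[0,0,0],[0,0,0],[0,0,0],[0,0,0],[0,0,0],[0,0,0]],"slide":[[0,0,0],[0,0,0],[0,0,0],[0,0,0],[-25,0,0],[-30,0,0],[-20,0,0],[0,0,0]],"hand":[45,45,45,45,45,45,45,45]}';python3 -m pendant '{"rotation":[[0,0,0],[0,0,0],[0,0,0],[0,0,0]],"slide":[[0,47,1],[0,46,0],[0,0,0],[0,0,0]],"hand":[45,45,45,45]}';python3 -c "
from h import *
print(axes(),delta((.499,.2925,.069),1.681));im,cm=snap('wrist','w41');snap('side','s41',2.9,(140,130,410,310));print(proj(cm,(.499,.2925,.083)))"
```

```text
t: 55.8
eef_pos: [0.5079, 0.1961, 0.1422]
orientation: [-0.086, 1.563, 0.087]
contact_force: [0.4, 0.2, 0.2]
gripper_width: 0.0448
t: 56.2
eef_pos: [0.4954, 0.2889, 0.1384]
orientation: [-0.089, 1.571, 0.088]
contact_force: [-0.6, -0.7, -1.1]
gripper_width: 0.045
(array([0.4954, 0.2889, 0.1384]), array([[-0.002, -0.113,  0.994],
       [-0.001,  0.994,  0.113],
       [-1.   , -0.001, -0.002]])) (array([69.4,  3.2,  4.1]), array([ 0.00259134, -0.00208056,  0.00102264]))
[264.1302104 218.383872 ]
```

View pics/w41.png

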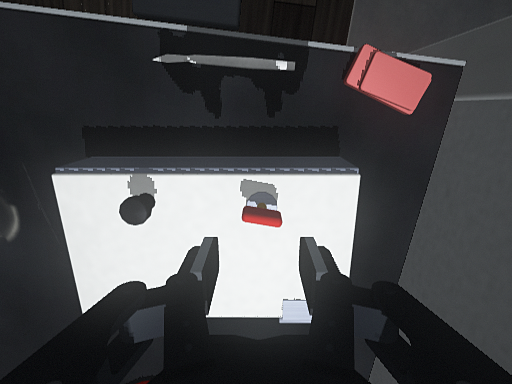

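View pics/s41.png

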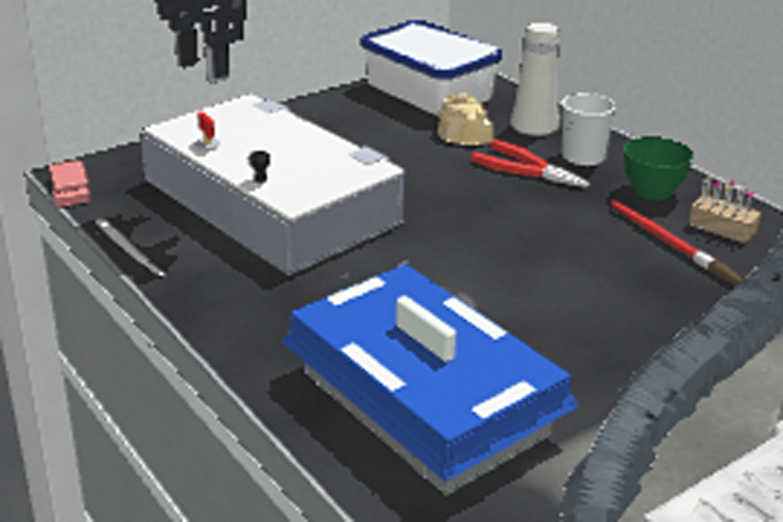

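```bash
python3 -m pendant '{"rotation":[[-0.143,0,0],[-0.143,0,0],[-0.143,0,0],[-0.143,0,0],[-0.143,0,0],[-0.143,0,0],[-0.143,0,0],[-0.143,0,0]],"slide":[[0,3,4],[0,0,0],[0,0,0],[0,0,0],[0,0,0],[0,0,0],[0,0,0],[0,0,0]],"hand":[45,45,45,45,45,45,45,45]}';python3 -m pendant '{"rotation":[[-0.135,0,0],[-0.135,0,0],[0,0,0],[0,0,0]],"slide":[[0,0,0],[0,0,0],[0,0,0],[0,0,0]],"hand":[45,45,45,45]}';python3 -c "
from h import *
print(axes(),observe()['joint_positions'][5],delta((.499,.2925,.069),3.09));im,cm=snap('wrist','w42');print(proj(cm,(.499,.2925,.093)))"
```

```text
t: 57.1
eef_pos: [0.5002, 0.29, 0.1393]
orientation: [-0.976, 1.343, 0.976]
contact_force: [0.0, 0.8, 0.2]
gripper_width: 0.0451
t: 57.5
eef_pos: [0.5002, 0.2907, 0.1395]
orientation: [-1.172, 1.234, 1.172]
contact_force: [0.1, 0.4, 0.3]
gripper_width: 0.0449
(array([0.5002, 0.2907, 0.1395]), array([[-0.001, -0.999,  0.051],
       [-0.   ,  0.051,  0.999],
       [-1.   ,  0.001, -0.   ]])) -2.756850367286953 (array([70.5,  1.2,  1.7]), array([ 0.00052766, -0.00043003, -0.00060043]))
[260.74856357 221.69637906]
```

View pics/w42.png

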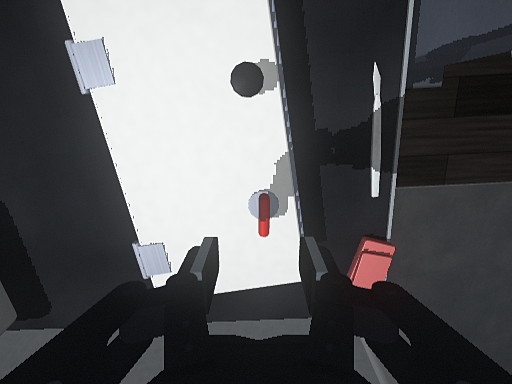

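```bash
python3 -m pendant '{"rotation":[[0,0,0],[0,0,0],[0,0,0],[0,0,0],[0,0,0]],"slide":[[20,2.5,0],[25,0,0],[20,0,0],[6,0,0],[0,0,0]],"hand":[45,45,45,45,45]}';python3 -m pendant '{"rotation":[[0,0,0],[0,0,0],[0,0,0],[0,0,0],[0,0,0]],"slide":[[0,0,0],[0,0,0],[0,0,0],[0,0,0],[0,0,0]],"hand":[0,0,0,0,0]}' 40;python3 -c "
from h import *
print(axes(),observe()['contact_force']);im,cm=snap('wrist','w43')"
```

```text
t: 58.05
eef_pos: [0.497, 0.2916, 0.0679]
orientation: [-1.174, 1.233, 1.175]
contact_force: [-0.5, -0.9, -0.5]
gripper_width: 0.0446
t: 58.55
eef_pos: [0.4966, 0.2923, 0.0699]
orientation: [-1.174, 1.232, 1.176]
contact_force: [-4.0, 1.2, 6.5]
gripper_width: 0.007
(array([0.4966, 0.2923, 0.0699]), array([[-0.001, -0.999,  0.047],
       [ 0.   ,  0.047,  0.999],
       [-1.   ,  0.001,  0.   ]])) [-3.98162701  1.1585203   6.46448766]
```

View pics/w43.png

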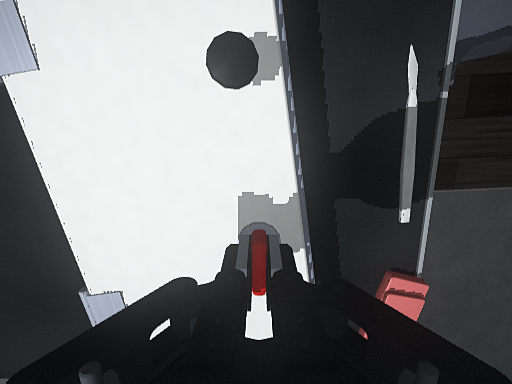

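Gripped. Turn back clockwise 1.42 rad.

```bash
python3 -m pendant '{"rotation":[[0.1,0,0],[0.1,0,0],[0.1,0,0],[0.1,0,0],[0.1,0,0],[0.1,0,0],[0.1,0,0]],"slide":[[0,0,0],[0,0,0],[0,0,0],[0,0,0],[0,0,0],[0,0,0],[0,0,0]],"hand":[0,0,0,0,0,0,0]}';python3 -m pendant '{"rotation":[[0.1,0,0],[0.1,0,0],[0.1,0,0],[0.1,0,0],[0.1,0,0],[0.1,0,0],[0.12,0,0],[0,0,0]],"slide":[[0,0,0],[0,0,0],[0,0,0],[0,0,0],[0,0,0],[0,0,0],[0,0,0],[0,0,0]],"hand":[0,0,0,0,0,0,0,0]}';python3 -c "
from h import *
M=axes()[1];s=observe();print(axes()[0],np.arctan2(M[1,1],M[0,1]),s['contact_force'],s['moment'],s['gripper_width'])"
```

```text
t: 59.3
eef_pos: [0.497, 0.2921, 0.0698]
orientation: [-0.641, 1.474, 0.641]
contact_force: [-3.4, 0.2, 6.0]
gripper_width: 0.0069
t: 60.1
eef_pos: [0.4972, 0.2916, 0.0699]
orientation: [-0.082, 1.569, 0.081]
contact_force: [-3.0, -1.0, 5.4]
gripper_width: 0.0074
[0.4972 0.2916 0.0699] 1.6749407799134437 [-2.97093674 -0.97999774  5.37110499] [-0.2746003   0.40689826  0.14107788] 0.007412819347197131
```

```bash
python3 -m pendant '{"rotation":[[0,0,0],[0,0,0],[0,0,0],[0,0,0],[0,0,0],[0,0,0],[0,0,0],[0,0,0]],"slide":[[0,0,0],[0,0,0],[0,0,0],[-25,0,0],[-35,0,0],[-40,0,0],[-30,0,-40],[0,0,-40]],"hand":[45,45,45,45,45,45,45,45]}';python3 -m pendant '{"rotation":[[0,0,0],[0,0,0]],"slide":[[0,0,0],[0,0,0]],"hand":[45,45]}';python3 -c "
from h import *
print(axes());im,cm=snap('wrist','w44');snap('side','s44',2.9,(140,130,410,310));snap('top','t44',2.55,(110,90,420,285))"
```

```text
t: 60.9
eef_pos: [0.4211, 0.2849, 0.2028]
orientation: [-0.078, 1.559, 0.084]
contact_force: [0.2, -0.1, -0.1]
gripper_width: 0.0449
t: 61.1
eef_pos: [0.4174, 0.2838, 0.1991]
orientation: [-0.082, 1.568, 0.083]
contact_force: [-0.0, 0.6, 1.2]
gripper_width: 0.045
(array([0.4174, 0.2838, 0.1991]), array([[ 0.001, -0.105,  0.994],
       [ 0.   ,  0.994,  0.105],
       [-1.   ,  0.   ,  0.001]]))
```

View pics/w44.png

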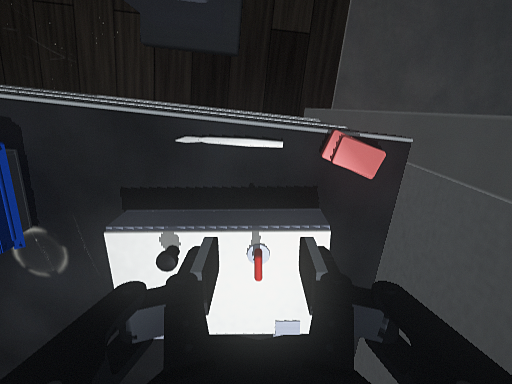

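View pics/s44.png

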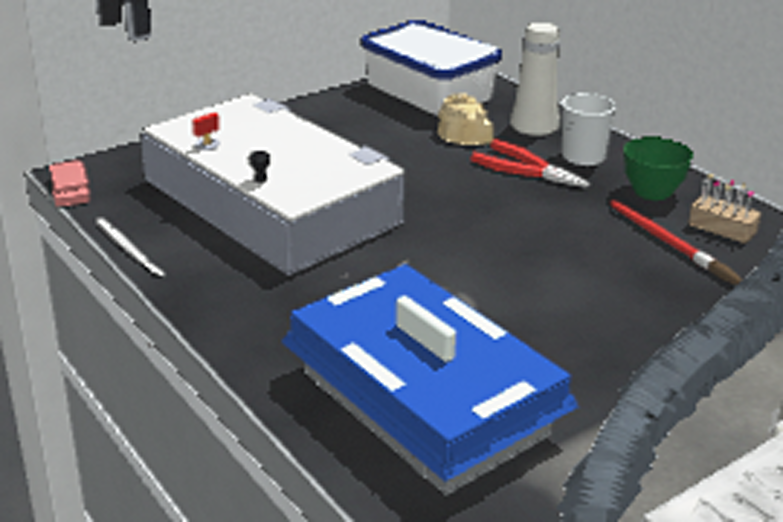

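View pics/t44.png

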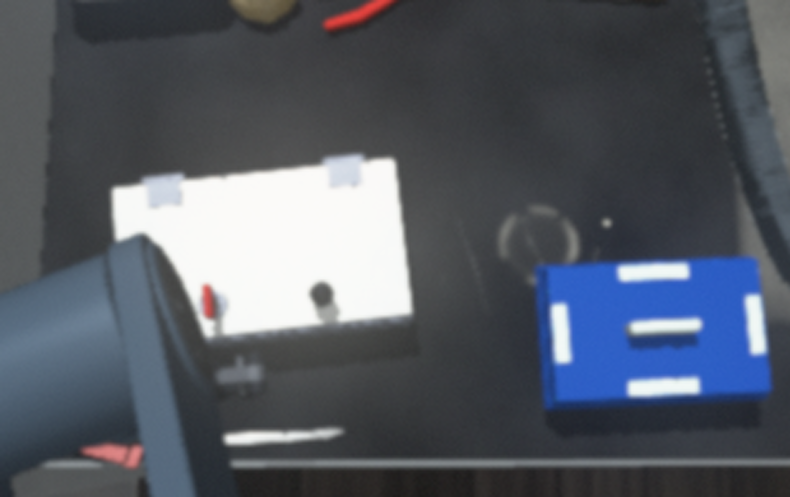

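```bash
python3 -c "
from h import *
ct=camera_model('top');cs=camera_model('side')
t=lambda u,v:(110+u/2.55,90+v/2.55);q=lambda u,v:(140+u/2.9,130+v/2.9)
for n,a,b in [('right',(755.5,325),(504,399)),('left',(561,333),(357,291)),('near',(663,387),(374,366)),('far',(654,271.5),(474.5,318))]:
  p,e=tri(ct,t(*a),cs,q(*b));print(n,p.round(4),round(e,4))
print(observe()['contact_force'],np.abs(observe()['qvel']).max())"
```

```text
right [ 0.4779 -0.181   0.0611] 0.0004
left [ 0.4711 -0.0121  0.0601] 0.0002
near [ 0.4254 -0.0988  0.0602] 0.0011
far [ 0.5244 -0.0947  0.0605] 0.0013
[0.6483309  0.55312398 0.39474444] 0.007623649707589679
```

All four edges are level at about 60 mm (home is 59, not clicked is 69). The panel is shut, the key is locked, and the arm is clear.

```bash
python3 -c "
from station import *
print(job_done())"
```

```text
the job is handed in; nothing more can be done
None
```

The job is done and handed in at about 61 s of the 208 s allowed; the hand-in gives no verdict.

- **Locker and models:** I turned the key about 1.40 rad, just short of a quarter turn. I swung the panel up to about 1.68 rad and moved all three models (peach, peach with pale teeth, yellow) into the case.
- **Cover:** I set it on the case and pressed each edge down. Every edge stopped at 59 mm under the fingertip, which is fully home. A last camera check put the edges at 60 to 61 mm, level to about 1 mm. The right edge was the highest at 61.1 mm, close to the 61.5 mm limit, but within the camera's 2 mm accuracy. I did not press the right edge again after the last two edges.
- **Locking up:** I closed the panel and turned the key back. The last pictures show the panel shut and the key lying as it did at the start. I judged both by eye and from the gripper position, because there is no direct joint reading.
- **Other items:** The scalpel and wax block look unmoved, and the arm was clear of everything at the end.
- **Disturbances:** I did not see the cover get knocked or the grip slacken.

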